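Set up and load the strapping rack

TASK

Get the strapping rack on the packing bench ready and loaded. First swing the folded support arm fully out until it snaps home beside the fixed arm; then lay every long slim carton across the two arms, side by side in one layer, square to the arms and centred between them; and only when all of them are up, swing the upright guard bar over and fully down across the front. Leave the other things on the bench where they are.

Things in the scene. Friction and masses are not known exactly. Their poses are not given: they have to be found in the camera images.
- rack: grey steel strapping rack, fixed, elsewhere each time, yaw within 0.12 rad. Origin on the bench under the middle of its bed; x points away from the robot, to its back columns, y left, z up. Its fixed arm runs along x at y = +0.055 m, from x = 0.13 (back) to -0.125 m; at its front end is a hinge bracket, x = -0.113 to -0.143 m, top 156 mm above the bench
- bed (a point): middle of the carrying bed: rack x = 0, y = 0, 130 mm above the bench, level with the tops of both arms; axes as the rack's. The arms are level aluminium bars 16 mm wide, 20 mm deep, with free air between and below: the fixed arm at y = +0.055 m and, once swung out, the folding support arm at y = -0.055 m. Behind each arm a back stop, 30 mm wide, face at x = 0.148 m, rises 32 mm above it
- support_arm (a joint): hinge of the folding support arm (vertical axis), rad: 0 = folded aside to rack -y; 1.571 = fully out to rack -x, parallel to the fixed arm, at its stop; it opens clockwise seen from above. Drag 0.12 N m (0.5 N at the knob); from about 1.1 rad a spring plunger resists (about 2 N at the knob), past about 1.4 rad it helps and then holds the arm out
- swing_hinge (a point): on the support arm's hinge axis, at the height of the arm's top (130 mm above the bench)
- swing_knob (a point): on the support arm's upright round black knob, 250 mm from the hinge axis, 16 mm diameter, 130 to 180 mm above the bench; this point is on its axis, 170 mm above the bench. Outward of the knob is the guard bar's small catch plate, 254 to 290 mm from the hinge axis, up to 149 mm above the bench
- guard_bar (a joint): guard bar's hinge (level axis along rack x), rad: 0 = upright, negative = leaning out left (to -0.35), 1.571 = down at its stop, level across the front from the fixed arm's end to the support arm's catch, its axis 150 mm above the bench. Stiff (0.12 N m): it stays wherever it is left
- guard_hinge (a point): the guard bar's hinge: rack x = -0.15 m, y = +0.055 m, 150 mm above the bench
- guard_grip (a point): on the steel guard bar, 75 mm from its hinge axis; the bar is 110 mm long from that axis, 10 mm thick along rack x and 14 mm wide
- carton_a: one of up to four alike long slim cardboard cartons, 210 x 36 x 36 mm, about 0.14 kg, lying loose on the bench at the start. Origin at its centre; x runs along its length. None if absent this time
- carton_b: one of up to four alike long slim cardboard cartons, 210 x 36 x 36 mm, about 0.14 kg, lying loose on the bench at the start. Origin at its centre; x runs along its length. None if absent this time
- carton_c: one of up to four alike long slim cardboard cartons, 210 x 36 x 36 mm, about 0.14 kg, lying loose on the bench at the start. Origin at its centre; x runs along its length. None if absent this time
- carton_d: one of up to four alike long slim cardboard cartons, 210 x 36 x 36 mm, about 0.14 kg, lying loose on the bench at the start. Origin at its centre; x runs along its length. None if absent this time
- tape_roll: bystander: roll of brown tape, 90 mm diameter, 25 mm high, lying flat on the bench under the rack's arms
- label_roll: bystander: roll of white labels, 60 mm diameter, 30 mm high, near the robot
- small_box: bystander: short cardboard box 80 x 60 x 50 mm, beyond the cartons
- stapler: bystander: grey stapler, 150 x 36 x 49 mm, right of the cartons
- cleaner: bystander: white bottle, 64 mm diameter, 160 mm high, left of the rack
- glue_jar: bystander: white jar, 68 mm diameter, 90 mm high, left of the rack

How it is judged:
On the way, in this order (a step that is already met when the one before it is completed fails the run):
1. the support arm is swung fully out and held in its detent, with the guard bar still up (value of joint support_arm above 1.5 rad and value of joint guard_bar below 0.8 rad), for 0.2 s.
2. every carton lies across both arms, with the arm out and the guard bar still up (all of step 1 and x of carton_a in the frame of bed between -0.115 and 0.135 m and y of carton_a in the frame of bed between -0.035 and 0.035 m and z of carton_a in the frame of bed between 0.012 and 0.024 m and angle between the x axis of each of carton_a, carton_b, carton_c, carton_d and the y axis of rack, either way round below 0.2 rad and linear speed of each of carton_a, carton_b, carton_c, carton_d below 0.03 m/s and x of carton_b in the frame of bed between -0.115 and 0.135 m and y of carton_b in the frame of bed between -0.035 and 0.035 m and z of carton_b in the frame of bed between 0.012 and 0.024 m and x of carton_c in the frame of bed between -0.115 and 0.135 m and y of carton_c in the frame of bed between -0.035 and 0.035 m and z of carton_c in the frame of bed between 0.012 and 0.024 m and x of carton_d in the frame of bed between -0.115 and 0.135 m and y of carton_d in the frame of bed between -0.035 and 0.035 m and z of carton_d in the frame of bed between 0.012 and 0.024 m), for 0.2 s.
3. the guard bar is fully down (value of joint guard_bar above 1.48 rad), for 0.2 s.
At the end, for the whole second after the job is handed in: Support arm out (above 1.50 rad), guard bar down (above 1.48 rad), every carton at rest on both arms: centre 12 to 24 mm above their tops, within 35 mm of midway, -115 to +135 mm along the bed from its middle, within 0.2 rad of square to the arms (value of joint support_arm between 1.5 and 1.7 rad and value of joint guard_bar above 1.48 rad and x of carton_a in the frame of bed between -0.115 and 0.135 m and y of carton_a in the frame of bed between -0.035 and 0.035 m and z of carton_a in the frame of bed between 0.012 and 0.024 m and angle between the x axis of each of carton_a, carton_b, carton_c, carton_d and the y axis of rack, either way round below 0.2 rad and linear speed of each of carton_a, carton_b, carton_c, carton_d below 0.03 m/s and x of carton_b in the frame of bed between -0.115 and 0.135 m and y of carton_b in the frame of bed between -0.035 and 0.035 m and z of carton_b in the frame of bed between 0.012 and 0.024 m and x of carton_c in the frame of bed between -0.115 and 0.135 m and y of carton_c in the frame of bed between -0.035 and 0.035 m and z of carton_c in the frame of bed between 0.012 and 0.024 m and x of carton_d in the frame of bed between -0.115 and 0.135 m and y of carton_d in the frame of bed between -0.035 and 0.035 m and z of carton_d in the frame of bed between 0.012 and 0.024 m); the robot touches nothing.
It fails at once if a bystander is shoved more than 5 cm (distance of any of tape_roll, label_roll, small_box, stapler, cleaner, glue_jar from where it was at the start of the episode above 0.05 m).
Of carton_a, carton_b, carton_c, carton_d only 3 to 4 are there at a start; the rules pass over those that are not, and their reading is None.
At some moment in a run one of carton_a, carton_b, carton_c, carton_d may be knocked a few centimetres aside while the robot is not near it.
Once in a run the grip may slacken for a moment while it holds something.
It also fails if it takes over 210 s, if anything falls off the work surface, if the arm or the gripper's body presses on something with over 40 N, if the wrist force passes 120 N, or if a joint passes its speed limit or range.

ROBOT

A 6-joint arm with a two-finger parallel gripper is mounted at the origin on the work surface. World frame = base frame: x ahead of the robot, y to its left, z up, the work surface at z = 0. Lengths are in m, angles in rad, forces in N, time in s.
With the tool pointing down it reaches from about 0.35 to 0.775 m from the base axis. Payload 7.3 kg.
Tool frame: the origin (TCP) lies at the very end of the fingers, on their centre line; the grasp point (between the pads) lies 19 mm behind it; x points along the fingers, y is the direction in which the jaws open and shut, and the axes are right-handed (so a half turn about x gives the same grasp; the last joint's range is limited). The gripper opens to 92 mm and grips with 3 to 60 N. Pads are 19 mm wide; open, the fingers measure 130 mm over their backs; the gripper's body (75 mm by 190 mm) begins 47 mm behind the grasp point.
Start: joints at [-1.459, 0.342, 1.524, -0, 1.275, -0.146], TCP at [0.134, -0.508, 0.227] pointing down, gripper open.
Joint ranges: [-2.53, 2.53], [-0.77, 2.02], [0.04, 2.7], [-1, 4.14], [0.28, 2.66], [-3.11, 3.11]. Speed limits (rad/s): [2.57, 2.57, 3.14, 3.14, 3.14, 3.14].

INTERFACE

Orientations are given as [roll, pitch, yaw] about the fixed x, y, z axes, in that order (R = Rz(yaw) Ry(pitch) Rx(roll)).
In Python, from cell import robot gives the robot as it stands.
- The arm moves only by the tool play_rows, never from a script. Its argument "moves" is a list that holds one entry, the list of rows, each a list of 5 numbers: the shift along the tool's x, y, z in m, then the turn about the tool's x in degrees, then the opening, from -1 (shut) to 1 (fully open), so that 0 is half open. A call has exactly 10 rows; each row shifts and turns the pose as measured when the row begins, along the tool's axes as they then stand; what a row does not reach is not made up. A row lasts 1/10 s, in which the tool goes at most 50 mm and 8.59 degrees, less where a joint would pass 70% of its speed; a pose out of reach is approached as far as the arm can. A call with a gripper value outside its range is refused whole. The fingers move at their own pace and stop on an object; "grip_force" is the grip in N (left out, the last holds). Time passes only in rows, so rows that do not move let the fingers close, or fill a call up. It gives the time, the measured TCP pose, the force and the opening at its end, in the units of the state.
- robot.observe(): the state, without advancing time (a new reading comes with each control period).
- robot.read_camera(name): name is "scene" or "top" or "wrist"; returns the picture (384x512x3 uint8, red, green, blue); there is no depth.
- robot.get_calibration(name): a dict with "mtx" (3x3 intrinsics, pixels), "view" (4x4, takes a point from world to camera coordinates). Camera axes: x right, y up, looking along -z (the intrinsics and any distortion apply to the point x, -y, -z); pixel columns grow to the right and rows downward; lengths in m; the calibration is good to about 2 mm. A picture is of the moment at which its call begins: read the wrist's pose just before it. get_calibration takes no time and is no camera call; for the wrist camera it gives the pose at the moment of the call.
- robot.hand_in(): hands the job in, once; it reports no verdict.
Trained networks look in the newest picture that a camera, given by its name, has taken for a name from the list of things; names that differ only in an ending like _2 or _b are one class to them, and where a whole thing is asked for, a point or a joint stands for the part that bears it (a point fixed in the world has none). Each returns a list of dicts, best first, with "score" (0 to 1); they miss things now and then, are a little off and sometimes report something else, mostly with a low value. They report only what shows in the picture. A call takes as long as a camera call.
- robot.spot_in(camera, label): "point" ([column, row] in pixels, amid what is visible of it).
The state is a dict: "time": time; "qpos": joint angles; "qvel": joint speeds; "joint_efforts": joint torques, N m; "tool_pos": TCP position; "tool_rot": TCP orientation; "contact_force": force on the tool from outside, world axes, zero at the start; "torque": the same for the moment, N m; "opening": finger opening in m.
Only numpy, scipy, OpenCV 4.12 (cv2) and the standard library are available. Lean on these libraries where they do the work, as an engineer would, in place of code of your own. Each camera call takes 0.05 s, during which the arm holds its last target.

## Working session

There is one attempt and no reset: what is moved stays moved. The work goes in short steps, Python scripts to look and compute and a tool call to move; the robot and the scene stay as the last step left them, time stands still between calls to the robot, and variables do not carry over. Pictures are saved under pics/ and viewed, and the job is handed in when it is done.

Besides the shell and the picture viewer there is one more tool, called after "Call:" in YAML: its name, and indented under it one key for each argument. play_rows: Moves the arm, as the interface text tells. Its arguments: {"type":"object","properties":{"moves":{"type":"array"},"grip_force":{"type":"number"}},"required":["moves"]}

```bash
ls; mkdir -p pics; cat > h.py <<'E'
import numpy as np, cv2
from cell import robot
from scipy.spatial.transform import Rotation as R
def st():
    s=robot.observe(); return s
def snap(cam,fn):
    im=robot.read_camera(cam); cv2.imwrite('pics/'+fn,im[:,:,::-1]); return im
def proj(cam,P):
    c=robot.get_calibration(cam); V=np.array(c['view']);K=np.array(c['mtx'])
    P=np.atleast_2d(P); p=P@V[:3,:3].T+V[:3,3]; q=np.c_[p[:,0],-p[:,1],-p[:,2]]@K.T
    return q[:,:2]/q[:,2:]
def unproj(cam,uv,z):
    c=robot.get_calibration(cam); V=np.array(c['view']);K=np.array(c['mtx'])
    uv=np.atleast_2d(np.array(uv,float)); d=np.c_[uv,np.ones(len(uv))]@np.linalg.inv(K).T
    d=np.c_[d[:,0],-d[:,1],-d[:,2]]@V[:3,:3]; o=-V[:3,:3].T@V[:3,3]
    t=(z-o[2])/d[:,2]; return o+d*t[:,None]
E
python3 - <<'E'
from h import *
s=st(); print({k:np.round(v,3) for k,v in s.items()})
for c in ['scene','top','wrist']:
    snap(c,c+'0.png'); k=robot.get_calibration(c); print(c,{a:np.round(b,3).tolist() if not isinstance(b,str) else b for a,b in k.items()})
for n in ['carton_a','swing_knob','swing_hinge','guard_hinge','guard_grip','rack']:
    for c in ['scene','top']:
        print(n,c,[(np.round(d['point']).tolist(),round(d['score'],2)) for d in robot.spot_in(c,n)])
E
```

```text
pics
{'time': np.float64(0.0), 'qpos': array([-1.459,  0.343,  1.525, -0.   ,  1.275, -0.146]), 'qvel': array([-0.001,  0.   , -0.   , -0.   ,  0.001,  0.   ]), 'joint_efforts': array([ -0.   , -43.125, -24.422,   0.072,   0.056,  -0.   ]), 'tool_pos': array([ 0.134, -0.507,  0.226]), 'tool_rot': array([-1.717,  1.569,  1.683]), 'contact_force': array([ 0.32 , -0.326, -0.867]), 'torque': array([ 0.014,  0.018, -0.016]), 'opening': np.float64(0.092)}
scene {'mtx': [[377.025, 0.0, 254.823], [0.0, 377.025, 188.118], [0.0, 0.0, 1.0]], 'view': [[0.148, 0.989, 0.02, -0.05], [-0.755, 0.101, 0.648, 0.335], [0.638, -0.111, 0.762, -1.618], [0.0, 0.0, 0.0, 1.0]]}
top {'mtx': [[483.299, 0.0, 248.925], [0.0, 483.299, 196.108], [0.0, 0.0, 1.0]], 'view': [[-0.016, -1.0, -0.005, -0.002], [0.99, -0.017, 0.139, -0.568], [-0.139, -0.002, 0.99, -1.824], [0.0, 0.0, 0.0, 1.0]]}
wrist {'mtx': [[317.369, 0.0, 253.56], [0.0, 317.369, 186.464], [0.0, 0.0, 1.0]], 'view': [[0.255, -0.967, -0.002, -0.525], [0.928, 0.246, -0.28, 0.035], [0.271, 0.07, 0.96, -0.39], [0.0, 0.0, 0.0, 1.0]]}
carton_a scene [([226.0, 199.0], 0.98), ([167.0, 209.0], 0.92), ([211.0, 248.0], 0.72)]
carton_a top [([274.0, 222.0], 0.87), ([291.0, 170.0], 0.81), ([328.0, 215.0], 0.75)]
swing_knob scene [([264.0, 203.0], 0.63)]
swing_knob top [([251.0, 183.0], 0.94), ([331.0, 216.0], 0.36)]
swing_hinge scene [([263.0, 205.0], 0.73), ([114.0, 202.0], 0.61), ([223.0, 199.0], 0.28)]
swing_hinge top [([251.0, 182.0], 0.63)]
guard_hinge scene [([336.0, 130.0], 0.72)]
guard_hinge top [([173.0, 236.0], 0.63)]
guard_grip scene [([340.0, 129.0], 0.43)]
guard_grip top []
rack scene []
rack top []
```

View pics/top0.png

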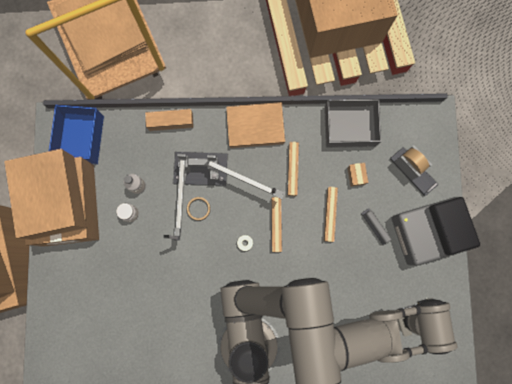

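View pics/scene0.png

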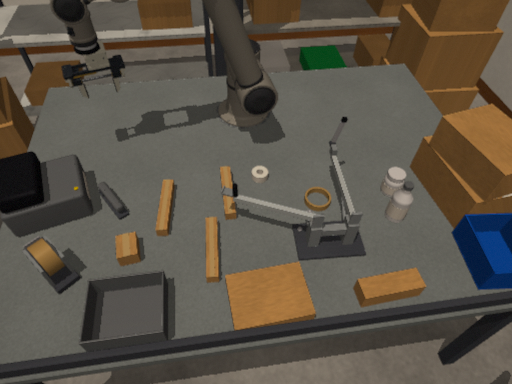

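View pics/wrist0.png

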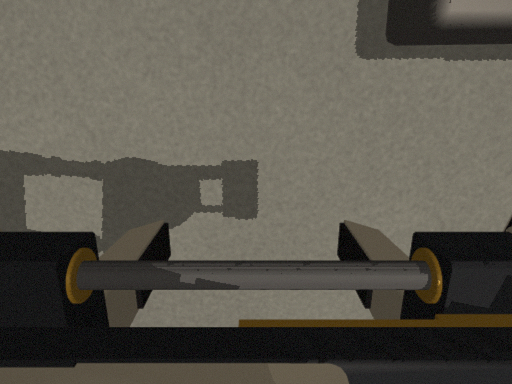

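```bash
python3 - <<'E'
from h import *
im=cv2.imread('pics/top0.png')[130:280,110:360]; cv2.imwrite('pics/top0z.png',cv2.resize(im,(800,480),interpolation=cv2.INTER_CUBIC))
im=cv2.imread('pics/scene0.png')[105:265,200:400]; cv2.imwrite('pics/scene0z.png',cv2.resize(im,(750,600),interpolation=cv2.INTER_CUBIC))
E
```

```text
(no output)
```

View pics/top0z.png

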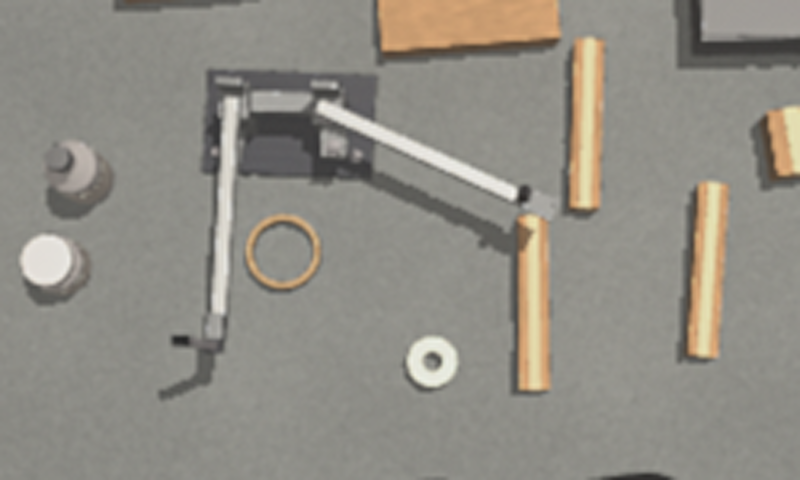

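View pics/scene0z.png

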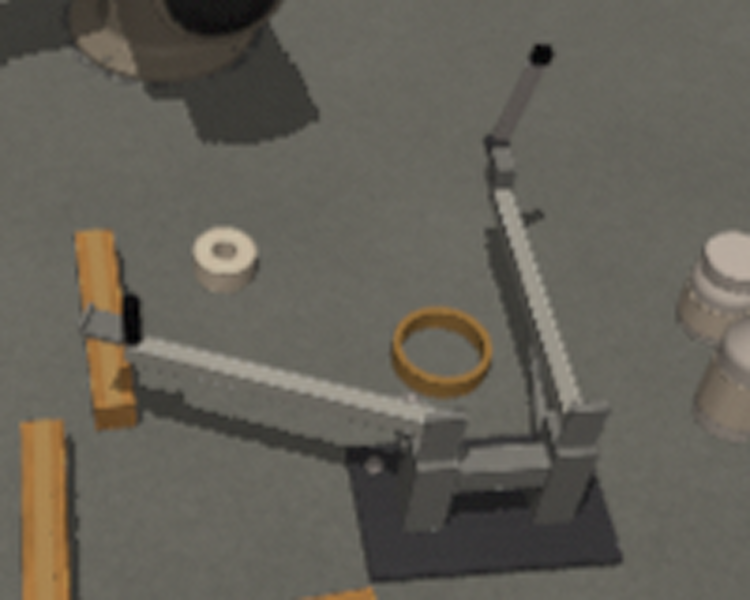

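```bash
python3 - <<'E'
from h import *
def Z(p): p=np.array(p,float); return np.c_[110+(p[:,0]+.5)/3.2-.5,130+(p[:,1]+.5)/3.2-.5]
print('cam',[ (lambda V:-V[:3,:3].T@V[:3,3])(np.array(robot.get_calibration(c)['view'])).round(3) for c in['top','scene']])
a=unproj('top',Z([(232,98),(218,312),(212,332)]),.13); print('fixed',a.round(4)); d=a[0]-a[1]; yaw=np.arctan2(d[1],d[0]); print('yaw',yaw,np.linalg.norm(d))
print('swing',unproj('top',Z([(320,108),(510,192)]),.13).round(4)); print('knobtop',unproj('top',Z([(525,189)]),.18).round(4))
print('guardtip',unproj('top',Z([(180,340)]),.255).round(4))
for p in [[(589,39),(584,208)],[(532,215),(535,390)],[(712,182),(703,357)]]:
    q=unproj('top',Z(p),.036); e=q[0]-q[1]; print(q.mean(0).round(4),np.linalg.norm(e).round(3),np.arctan2(e[1],e[0]).round(3))
print('tape',unproj('top',Z([(283,251)]),.025).round(3),'label',unproj('top',Z([(432,362)]),.03).round(3),'cleaner',unproj('top',Z([(60,158)]),.16).round(3),'glue',unproj('top',Z([(48,262)]),.09).round(3))
# scene checks
def ZS(p): p=np.array(p,float); return np.c_[200+(p[:,0]+.5)/3.75-.5,105+(p[:,1]+.5)/3.75-.5]
print('scene knobtop',unproj('scene',ZS([(133,298)]),.18).round(3),'fixed',unproj('scene',ZS([(572,402),(508,193)]),.13).round(3),'guard tip low?',unproj('scene',ZS([(541,54)]),.25).round(3))
E
```

```text
cam [array([ 0.309, -0.016,  1.886]), array([ 1.294, -0.164,  1.016])]
fixed [[0.6938 0.2337 0.13  ]
 [0.4458 0.2489 0.13  ]
 [0.4232 0.2556 0.13  ]]
yaw -0.06107525352303976 0.24848685986169886
swing [[ 0.6802  0.1318  0.13  ]
 [ 0.5782 -0.086   0.13  ]]
knobtop [[ 0.5736 -0.1008  0.18  ]]
guardtip [[0.4072 0.27   0.255 ]]
[ 0.6761 -0.1847  0.036 ] 0.21 -0.058
[ 0.4591 -0.1149  0.036 ] 0.21 -0.007
[ 0.4953 -0.3248  0.036 ] 0.212 -0.091
tape [[0.527 0.186 0.025]] label [[0.39  0.008 0.03 ]] cleaner [[0.621 0.424 0.16 ]] glue [[0.511 0.454 0.09 ]]
scene knobtop [[ 0.57  -0.097  0.18 ]] fixed [[0.68  0.236 0.13 ]
 [0.447 0.253 0.13 ]] guard tip low? [[0.403 0.272 0.25 ]]
```

```bash
cat >> h.py <<'E'
O=np.array([0.5552,0.1871]); YAW=-0.062
def rk(x,y):
    c,s=np.cos(YAW),np.sin(YAW); return O+np.array([c*x-s*y,s*x+c*y])
def pose():
    s=st(); return np.array(s['tool_pos']),R.from_euler('xyz',s['tool_rot']).as_matrix(),s
def plan(target,yaw,tol=None):
    """total shift in tool axes and turn (deg) about tool x to bring TCP to target, tool y to world yaw (mod pi)"""
    p,M,s=pose(); d=M.T@(np.array(target)-p)
    cur=np.arctan2(M[1,1],M[0,1]); e=(yaw-cur+np.pi/2)%np.pi-np.pi/2
    print('t',round(float(s['time']),2),'p',p.round(4),'toolx',M[:,0].round(3),'yaw_y',cur.round(3),'F',np.round(s['contact_force'],1),'open',round(float(s['opening']),4),'q6',s['qpos'][5].round(2))
    print('shift',d.round(4),'turn deg',np.degrees(-e).round(2)); return d,-np.degrees(e)
E
python3 - <<'E'
from h import *
plan([0.572,-0.099,0.227],np.radians(-24.4))
E
```

```text
t 0.75 p [ 0.1339 -0.5077  0.2268] toolx [ 0. -0. -1.] yaw_y -1.313 F [ 0.2  0.2 -0.4] open 0.0919 q6 -0.15
shift [-3.000e-04 -2.834e-01 -5.278e-01] turn deg -50.83
```

Call:
play_rows:
  moves:
    - [[0,-0.022,-0.041,0,1],[0,-0.022,-0.041,0,1],[0,-0.022,-0.041,0,1],[0,-0.022,-0.041,0,1],[0,-0.022,-0.041,0,1],[0,-0.022,-0.041,0,1],[0,-0.022,-0.041,0,1],[0,-0.022,-0.041,0,1],[0,-0.022,-0.041,0,1],[0,-0.022,-0.041,0,1]]

```text
time: 1.75
tool_pos: [0.4838, -0.1847, 0.2268]
tool_rot: [1.751, 1.565, -1.145]
contact_force: [0.4, -1.2, -0.3]
opening: 0.0918
```

```bash
python3 - <<'E'
from h import *
plan([0.572,-0.099,0.227],np.radians(-24.4))
E
```

```text
t 1.75 p [ 0.4838 -0.1847  0.2268] toolx [ 0.002 -0.005 -1.   ] yaw_y -1.325 F [ 0.4 -1.2 -0.3] open 0.0918 q6 0.82
shift [-0.0004 -0.0616 -0.1064] turn deg -51.51
```

Call:
play_rows:
  moves:
    - [[0,-0.015,-0.026,0,1],[0,-0.015,-0.026,0,1],[0,-0.015,-0.026,0,1],[0,-0.015,-0.026,0,1],[0,0,0,-8.5,1],[0,0,0,-8.5,1],[0,0,0,-8.5,1],[0,0,0,-8.5,1],[0,0,0,-8.5,1],[0,0,0,-8.5,1]]

```text
time: 2.75
tool_pos: [0.5777, -0.0896, 0.2253]
tool_rot: [1.056, 1.566, -0.931]
contact_force: [-0.3, -0.5, -0.2]
opening: 0.0916
```

```bash
python3 - <<'E'
from h import *
snap('wrist','w1.png'); snap('top','t1.png')
print(proj('wrist',[[0.572,-0.099,.18]]))
for c in ['wrist']:
  for n in ['swing_knob','swing_hinge']: print(n,robot.spot_in(c,n))
plan([0.572,-0.099,0.227],np.radians(-24.4))
E
```

```text
[[251.37057797 224.15781855]]
swing_knob [{'point': [252.7, 134.8], 'score': 0.72}]
swing_hinge [{'point': [253.7, 135.5], 'score': 0.65}]
t 2.95 p [ 0.5777 -0.0896  0.2254] toolx [ 0.003 -0.004 -1.   ] yaw_y -0.427 F [ 0.2 -0.4  0. ] open 0.0916 q6 0.14
shift [-0.0016 -0.0013  0.0109] turn deg -0.04
```

View pics/w1.png

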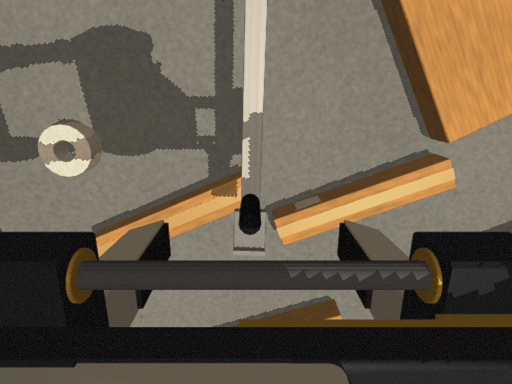

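```bash
python3 - <<'E'
from h import *
u=np.array([np.cos(np.radians(-114.4)),np.sin(np.radians(-114.4))])
for d in [-.01,0,.01,.02]:
    k=np.array([.572,-.099])+d*u
    print(d,k.round(3),proj('wrist',[[*k,.13],[*k,.18]]).round(0).tolist())
print(unproj('wrist',[[250,203],[250,200]],.18))
print(unproj('wrist',[[250,226]],.13))
im=cv2.imread('pics/w1.png')[170:270,190:310]; cv2.imwrite('pics/w1z.png',cv2.resize(im,(720,600),interpolation=cv2.INTER_CUBIC))
E
```

```text
-0.01 [ 0.576 -0.09 ] [[251.0, 189.0], [251.0, 210.0]]
0 [ 0.572 -0.099] [[252.0, 201.0], [251.0, 224.0]]
0.01 [ 0.568 -0.108] [[252.0, 212.0], [251.0, 237.0]]
0.02 [ 0.564 -0.117] [[252.0, 223.0], [251.0, 250.0]]
[[ 0.57753884 -0.08462121  0.18      ]
 [ 0.57842889 -0.08267708  0.18      ]]
[[ 0.56121197 -0.1195234   0.13      ]]
```

View pics/w1z.png

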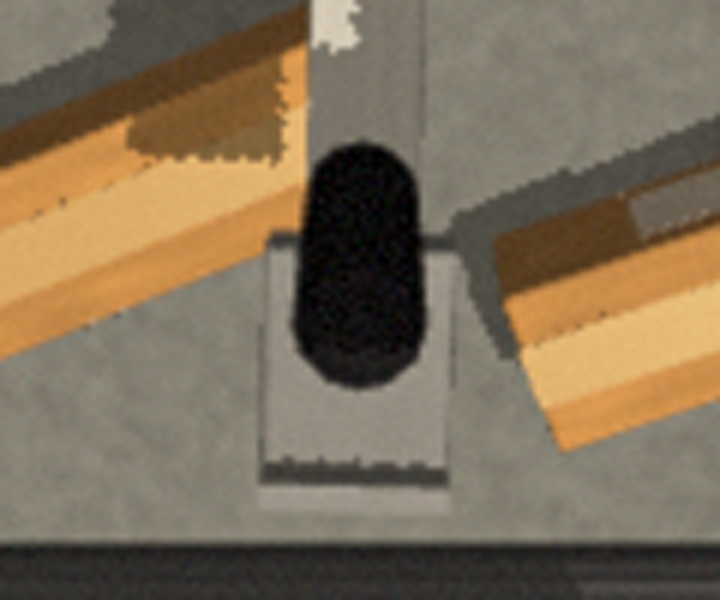

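Call:
play_rows:
  moves:
    - [[0,-0.001,0.006,0,1],[0,0,0.005,0,1],[0.018,0,0,0,1],[0.018,0,0,0,1],[0.018,0,0,0,1],[0.016,0,0,0,1],[0,0,0,0,1],[0,0,0,0,-1],[0,0,0,0,-1],[0,0,0,0,-1]]
  grip_force: 10

```text
time: 3.95
tool_pos: [0.5723, -0.1039, 0.1564]
tool_rot: [1.347, 1.56, -0.667]
contact_force: [-0.2, 0.9, -0.1]
opening: 0.0723
```

```bash
python3 - <<'E'
from h import *
plan([0.572,-0.099,0.155],np.radians(-24.4))
E
```

```text
t 3.95 p [ 0.5723 -0.1039  0.1564] toolx [ 0.008 -0.007 -1.   ] yaw_y -0.443 F [-0.2  0.9 -0.1] open 0.0723 q6 0.14
shift [ 0.0014 -0.0024 -0.0043] turn deg -1.0
```

Call:
play_rows:
  moves:
    - [[0.001,-0.002,-0.004,-1,-1],[0,0,0,0,-1],[0,0,0,0,-1],[0,0,0,0,-1],[0,0,0,0,-1],[0,0,0,0,-1],[0,0,0,0,-1],[0,0,0,0,-1],[0,0,0,0,-1],[0,0,0,0,-1]]

```text
time: 4.95
tool_pos: [0.573, -0.0991, 0.1573]
tool_rot: [1.415, 1.557, -0.58]
contact_force: [-0.2, 0.0, 0.2]
opening: 0.0158
```

```bash
python3 - <<'E'
from h import *
plan([0.572,-0.099,0.155],np.radians(-24.4))
H=rk(.122,-.055); p=pose()[0][:2]; print(H,np.linalg.norm(p-H),np.degrees(np.arctan2(*(p-H)[::-1])), 'end',H-.25*np.array([np.cos(YAW),np.sin(YAW)]))
E
```

```text
t 4.95 p [ 0.573  -0.0991  0.1573] toolx [ 0.011 -0.007 -1.   ] yaw_y -0.424 F [-0.2  0.   0.2] open 0.0158 q6 0.12
shift [ 0.0023 -0.0009  0.0003] turn deg 0.09
[0.67355778 0.12464652] 0.24529828262804648 -114.20927302540268 end [0.42403812 0.14013659]
```

Call:
play_rows:
  moves:
    - [[0,-0.0218,-0.001,5,-1],[0,-0.0218,-0.001,5,-1],[0,-0.0218,-0.001,5,-1],[0,-0.0218,-0.001,5,-1],[0,-0.0218,-0.001,5,-1],[0,-0.0218,-0.001,5,-1],[0,-0.0218,-0.001,5,-1],[0,-0.0218,-0.001,5,-1],[0,-0.0218,-0.001,5,-1],[0,0,0,0,-1]]

```text
time: 5.95
tool_pos: [0.4432, 0.0459, 0.1574]
tool_rot: [2.45, 1.546, -0.365]
contact_force: [1.9, 0.7, -5.9]
opening: 0.0154
```

```bash
python3 - <<'E'
from h import *
plan([0.424,0.14,0.155],YAW+np.pi/2)
H=np.array([.676,.129]); p=pose()[0][:2]; print(H,np.linalg.norm(p-H),np.degrees(np.arctan2(*(p-H)[::-1])))
E
```

```text
t 5.95 p [0.4432 0.0459 0.1574] toolx [ 0.024 -0.009 -1.   ] yaw_y -1.244 F [ 1.9  0.7 -5.9] open 0.0154 q6 1.18
shift [ 0.0011 -0.0953 -0.0121] turn deg 22.28
[0.676 0.129] 0.24723405897991718 -160.35187682407104
```

Call:
play_rows:
  moves:
    - [[0,-0.02,-0.001,4.6,-1],[0,-0.02,-0.001,4.6,-1],[0,-0.02,-0.001,4.6,-1],[0,-0.02,-0.001,4.6,-1],[0,-0.02,-0.001,4.6,-1],[0,-0.005,0,0,-1],[0,0,0,0,-1],[0,0,0,0,-1],[0,0,0,0,-1],[0,0,0,0,-1]]

```text
time: 6.95
tool_pos: [0.4303, 0.1389, 0.1571]
tool_rot: [2.05, 1.534, -1.166]
contact_force: [-1.9, 0.7, 0.9]
opening: 0.016
```

```bash
python3 - <<'E'
from h import *
plan([0.424,0.14,0.155],YAW+np.pi/2)
H=np.array([.676,.129]); p=pose()[0][:2]; print(H,np.linalg.norm(p-H),np.degrees(np.arctan2(*(p-H)[::-1])))
snap('top','t2.png')
im=cv2.imread('pics/t2.png')[130:280,110:360]; cv2.imwrite('pics/t2z.png',cv2.resize(im,(800,480),interpolation=cv2.INTER_CUBIC))
E
```

```text
t 6.95 p [0.4303 0.1389 0.1571] toolx [ 0.014 -0.034 -0.999] yaw_y -1.646 F [-1.9  0.7  0.9] open 0.016 q6 1.83
shift [ 0.0019 -0.0007  0.0064] turn deg -0.73
[0.676 0.129] 0.24588644552953942 177.6847913006449
```

View pics/t2z.png

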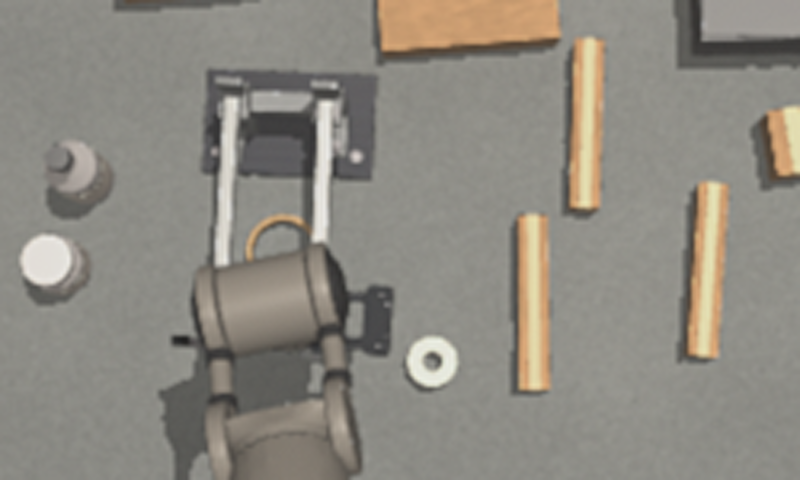

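Call:
play_rows:
  moves:
    - [[0,-0.006,0,0,-1],[0,-0.004,0,0,-1],[0,0,0,0,-1],[0,0,0,0,1],[0,0,0,0,1],[0,0,0,0,1],[0,0,0,0,1],[0,0,0,0,1],[0,0,0,0,1],[0,0,0,0,1]]

```text
time: 8.0
tool_pos: [0.4321, 0.1478, 0.1567]
tool_rot: [2.044, 1.53, -1.169]
contact_force: [0.7, 0.1, -0.3]
opening: 0.0801
```

```bash
python3 - <<'E'
from h import *
plan([0.424,0.14,0.155],YAW+np.pi/2)
E
```

```text
t 8.0 p [0.4321 0.1478 0.1567] toolx [ 0.016 -0.038 -0.999] yaw_y -1.643 F [ 0.7  0.1 -0.3] open 0.0801 q6 1.86
shift [0.0018 0.0083 0.0076] turn deg -0.57
```

Call:
play_rows:
  moves:
    - [[0,0,0,0,1],[-0.02,0,0,0,1],[-0.03,0,0,0,1],[-0.03,0,0,0,1],[-0.02,0.0,0,0,1],[0,0.04,0,0,1],[0,0.045,0,0,1],[0,0.045,0,0,1],[0,0.045,0,0,1],[0,0.04,0,0,1]]

```text
time: 9.0
tool_pos: [0.4152, -0.0651, 0.269]
tool_rot: [2.081, 1.529, -1.122]
contact_force: [0.9, -0.1, -0.7]
opening: 0.0918
```

```bash
python3 - <<'E'
from h import *
plan([0.459,-0.115,0.25],-0.007+np.pi/2)
snap('top','t3.png')
im=cv2.imread('pics/t3.png')[130:280,110:360]; cv2.imwrite('pics/t3z.png',cv2.resize(im,(800,480),interpolation=cv2.INTER_CUBIC))
snap('scene','s3.png')
im=cv2.imread('pics/s3.png')[105:265,200:400]; cv2.imwrite('pics/s3z.png',cv2.resize(im,(750,600),interpolation=cv2.INTER_CUBIC))
snap('wrist','w3.png')
E
```

```text
t 9.0 p [ 0.4152 -0.0651  0.269 ] toolx [ 0.018 -0.038 -0.999] yaw_y -1.632 F [ 0.9 -0.1 -0.7] open 0.0918 q6 1.32
shift [ 0.0216  0.0464 -0.0463] turn deg -3.09
```

View pics/t3z.png

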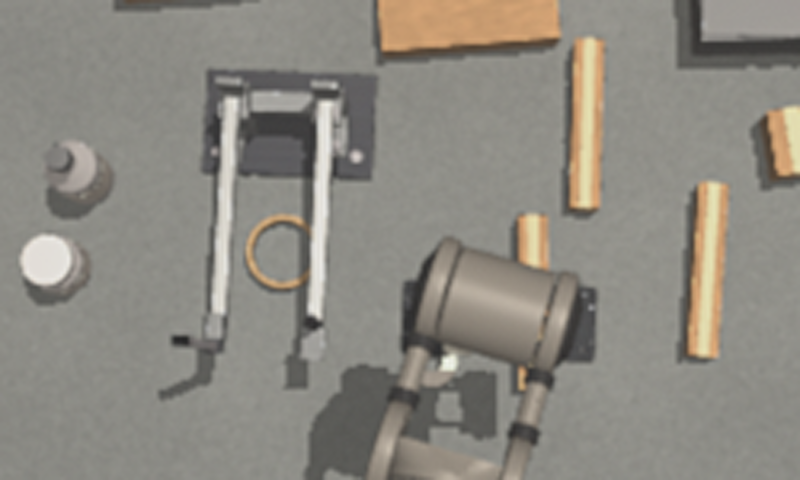

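View pics/s3z.png

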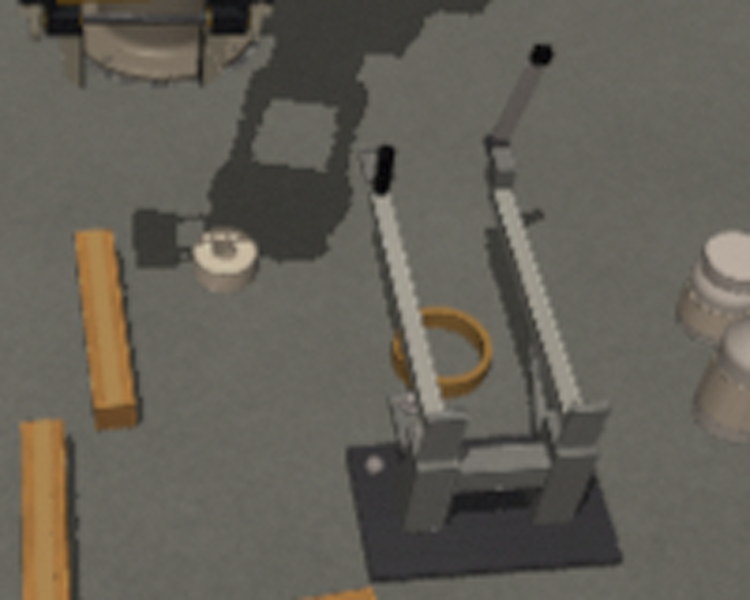

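View pics/w3.png

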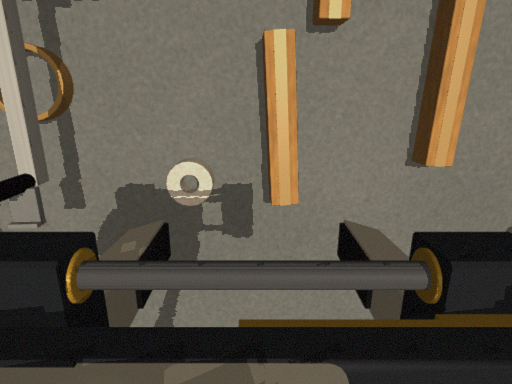

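```bash
python3 - <<'E'
from h import *
q=unproj('wrist',[[281,30],[285,203],[266,117],[298,117]],.036); print(q.round(4)); print((q[0]+q[1])/2)
print(robot.get_calibration('wrist')['view'].round(3) if hasattr(robot.get_calibration('wrist')['view'],'round') else '')
im=cv2.imread('pics/t3.png').astype(int); g=im.sum(2)
L=[[],[]]
for r in range(168,226,6):
    for k,(a,b) in enumerate([(175,187),(204,217)]):
        w=np.clip(g[r,a:b]-480,0,None); c=(w*np.arange(a,b)).sum()/max(w.sum(),1); L[k].append((c,r))
for l in L:
    P=unproj('top',l,.13); f=np.polyfit(P[:,0],P[:,1],1); print(np.array(l)[:,0].round(1),'slope',f[0].round(4),'y at x=.555',np.polyval(f,.555).round(4), 'res',(P[:,1]-np.polyval(f,P[:,0])).std().round(4))
E
```

```text
[[ 0.562  -0.1145  0.036 ]
 [ 0.3561 -0.1109  0.036 ]
 [ 0.4671 -0.0923  0.036 ]
 [ 0.4645 -0.1311  0.036 ]]
[ 0.45906607 -0.11273119  0.036     ]
[[-0.065 -0.997  0.036 -0.048]
 [ 0.963 -0.072 -0.261 -0.363]
 [ 0.263  0.017  0.965 -0.539]
 [ 0.     0.     0.     1.   ]]
[181.4 180.8 181.  180.4 179.9 179.9 179.2 179.  178.6 177.8] slope -0.0574 y at x=.555 0.2425 res 0.0007
[210.9 211.5 210.6 210.1 210.  209.7 209.3 208.9 209.  208.4] slope -0.0555 y at x=.555 0.1321 res 0.0009
```

```bash
sed -i 's/^O=.*/O=np.array([0.5552,0.1873]); YAW=-0.057/' h.py; python3 - <<'E'
from h import *
plan([0.459,-0.1125,0.08],-0.017+np.pi/2)
E
```

```text
t 9.15 p [ 0.4154 -0.0652  0.2687] toolx [ 0.017 -0.037 -0.999] yaw_y -1.637 F [0.4 0.1 0.1] open 0.0919 q6 1.33
shift [ 0.1911  0.0375 -0.0428] turn deg -2.8
```

Call:
play_rows:
  moves:
    - [[0.01,0.019,-0.021,-2.8,1],[0.02,0.019,-0.022,0,1],[0.04,0,0,0,1],[0.04,0,0,0,1],[0.04,0,0,0,1],[0.03,0,0,0,1],[0.01,0,0,0,1],[0,0,0,0,1],[0,0,0,0,1],[0,0,0,0,1]]

```text
time: 10.15
tool_pos: [0.4674, -0.1032, 0.0786]
tool_rot: [2.218, 1.526, -0.929]
contact_force: [1.1, -0.6, -0.0]
opening: 0.0917
```

```bash
python3 - <<'E'
from h import *
plan([0.459,-0.1125,0.010],-0.017+np.pi/2)
snap('wrist','w4.png')
E
```

```text
t 10.15 p [ 0.4674 -0.1032  0.0786] toolx [ 0.027 -0.036 -0.999] yaw_y -1.576 F [ 1.1 -0.6 -0. ] open 0.0917 q6 1.24
shift [0.0687 0.0069 0.0102] turn deg 0.66
```

View pics/w4.png

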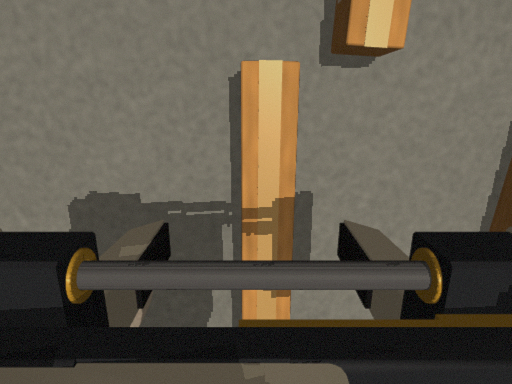

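Call:
play_rows:
  moves:
    - [[0.01,0.007,0.01,0,1],[0.02,0,0,0,1],[0.02,0,0,0,1],[0.014,0,0,0,1],[0.004,0,0,0,1],[0,0,0,0,-1],[0,0,0,0,-1],[0,0,0,0,-1],[0,0,0,0,-1],[0,0,0,0,-1]]
  grip_force: 30

```text
time: 11.2
tool_pos: [0.4678, -0.1162, 0.0202]
tool_rot: [2.413, 1.503, -0.735]
contact_force: [-0.1, -0.1, 1.1]
opening: 0.0566
```

```bash
python3 - <<'E'
from h import *
plan([0.459,-0.1125,0.010],-0.017+np.pi/2)
E
```

```text
t 11.2 p [ 0.4678 -0.1162  0.0202] toolx [ 0.05  -0.045 -0.998] yaw_y -1.577 F [-0.1 -0.1  1.1] open 0.0566 q6 1.22
shift [ 0.0096 -0.0041  0.0093] turn deg 0.59
```

Call:
play_rows:
  moves:
    - [[0.007,-0.003,0.009,0,-0.2],[0,0,0,0,-0.2],[0,0,0,0,-1],[0,0,0,0,-1],[0,0,0,0,-1],[0,0,0,0,-1],[0,0,0,0,-1],[0,0,0,0,-1],[0,0,0,0,-1],[0,0,0,0,-1]]

```text
time: 12.2
tool_pos: [0.4609, -0.114, 0.0139]
tool_rot: [2.428, 1.5, -0.719]
contact_force: [-0.4, -0.4, -1.4]
opening: 0.036
```

```bash
python3 - <<'E'
from h import *
plan([0.459,-0.1125,0.010],-0.017+np.pi/2)
E
```

```text
t 12.2 p [ 0.4609 -0.114   0.0139] toolx [ 0.053 -0.046 -0.998] yaw_y -1.578 F [-0.4 -0.4 -1.4] open 0.036 q6 1.22
shift [ 0.0037 -0.0017  0.0021] turn deg 0.59
```

Call:
play_rows:
  moves:
    - [[-0.02,0,0,0,-1],[-0.025,0,0,0,-1],[-0.025,0,0,0,-1],[-0.025,0,0,0,-1],[-0.025,0,0,0,-1],[-0.025,0,0,0,-1],[-0.025,0,0,0,-1],[-0.025,0,0,0,-1],[-0.025,0,0,0,-1],[-0.02,0,0,0,-1]]

```text
time: 13.2
tool_pos: [0.4447, -0.1014, 0.2593]
tool_rot: [2.376, 1.51, -0.771]
contact_force: [0.4, 0.4, -2.4]
opening: 0.0362
```

```bash
python3 - <<'E'
from h import *
plan([*rk(.09,0),0.25],YAW)
E
```

```text
t 13.2 p [ 0.4447 -0.1014  0.2593] toolx [ 0.044 -0.043 -0.998] yaw_y -1.578 F [ 0.4  0.4 -2.4] open 0.0362 q6 1.21
shift [ 0.006  -0.2851 -0.1983] turn deg -87.12
```

Call:
play_rows:
  moves:
    - [[0,0,0,-8.5,-1],[0,0,0,-8.5,-1],[0,0,0,-8.5,-1],[0,0,0,-8.5,-1],[0,0,0,-8.5,-1],[0,0,0,-8.5,-1],[0,0,0,-8.5,-1],[0,0,0,-8.5,-1],[0,0,0,-8.5,-1],[0,0,0,-8.5,-1]]

```text
time: 14.2
tool_pos: [0.4436, -0.1008, 0.2621]
tool_rot: [0.899, 1.506, -0.744]
contact_force: [0.7, -0.1, -1.0]
opening: 0.0364
```

```bash
python3 - <<'E'
from h import *
plan([*rk(.09,0),0.25],YAW)
E
```

```text
t 14.2 p [ 0.4436 -0.1008  0.2621] toolx [ 0.048 -0.044 -0.998] yaw_y -0.071 F [ 0.7 -0.1 -1. ] open 0.0364 q6 -0.3
shift [ 0.0092  0.18   -0.2972] turn deg -0.81
```

Call:
play_rows:
  moves:
    - [[0.001,0.022,-0.036,0,-1],[0.001,0.022,-0.036,0,-1],[0.001,0.022,-0.036,0,-1],[0.001,0.022,-0.036,0,-1],[0.001,0.022,-0.036,0,-1],[0.001,0.022,-0.036,0,-1],[0.001,0.022,-0.036,0,-1],[0.001,0.022,-0.036,0,-1],[0,0,0,0,-1],[0,0,0,0,-1]]

```text
time: 15.2
tool_pos: [0.644, 0.1845, 0.2454]
tool_rot: [0.795, 1.509, -0.845]
contact_force: [-0.6, 0.8, -1.5]
opening: 0.0362
```

```bash
python3 - <<'E'
from h import *
plan([*rk(.09,0),0.15],YAW)
snap('wrist','w5.png'); snap('scene','s5.png')
im=cv2.imread('pics/s5.png')[85:265,200:400]; cv2.imwrite('pics/s5z.png',cv2.resize(im,(667,600),interpolation=cv2.INTER_CUBIC))
E
```

```text
t 15.2 p [0.644  0.1845 0.2454] toolx [ 0.041 -0.046 -0.998] yaw_y -0.068 F [-0.6  0.8 -1.5] open 0.0362 q6 0.26
shift [ 0.0953 -0.0031 -0.0019] turn deg -0.62
```

View pics/w5.png

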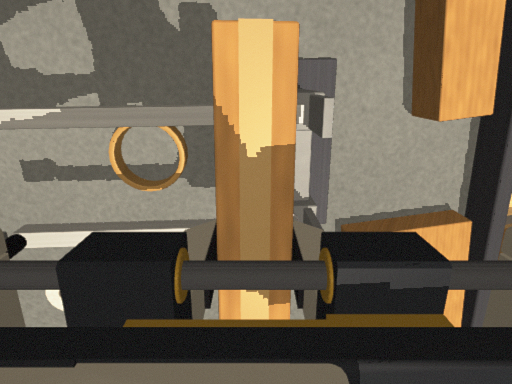

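View pics/s5z.png

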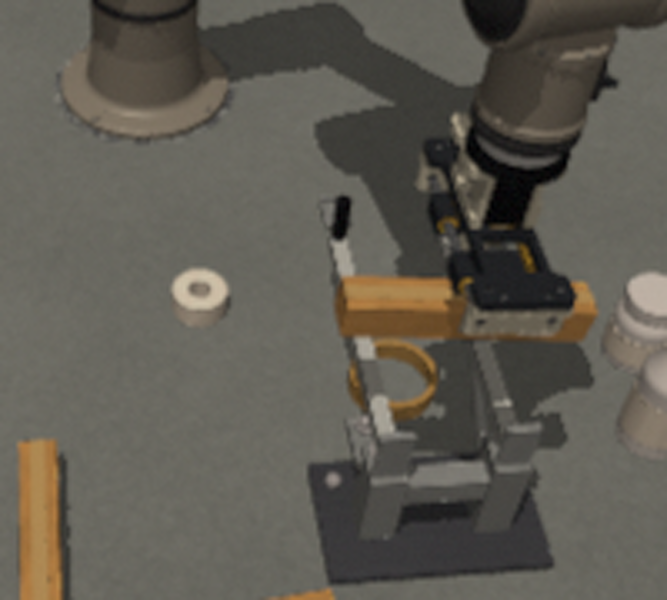

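Call:
play_rows:
  moves:
    - [[0.015,-0.002,-0.001,-0.6,-1],[0.02,-0.001,0,0,-1],[0.02,0,0,0,-1],[0.02,0,0,0,-1],[0.012,0,0,0,-1],[0.004,0,0,0,-1],[0,0,0,0,-1],[0,0,0,0,-1],[0,0,0,0,-1],[0,0,0,0,-1]]

```text
time: 16.3
tool_pos: [0.6445, 0.1722, 0.1611]
tool_rot: [0.914, 1.502, -0.726]
contact_force: [-0.5, -0.2, -1.0]
opening: 0.0364
```

```bash
python3 - <<'E'
from h import *
plan([*rk(.09,0),0.146],YAW)
snap('scene','s6.png')
im=cv2.imread('pics/s6.png')[105:265,230:400]; cv2.imwrite('pics/s6z.png',cv2.resize(im,(638,600),interpolation=cv2.INTER_CUBIC))
E
```

```text
t 16.3 p [0.6445 0.1722 0.1611] toolx [ 0.052 -0.046 -0.998] yaw_y -0.068 F [-0.5 -0.2 -1. ] open 0.0364 q6 0.26
shift [ 0.0146 -0.001  -0.0106] turn deg -0.62
```

View pics/s6z.png

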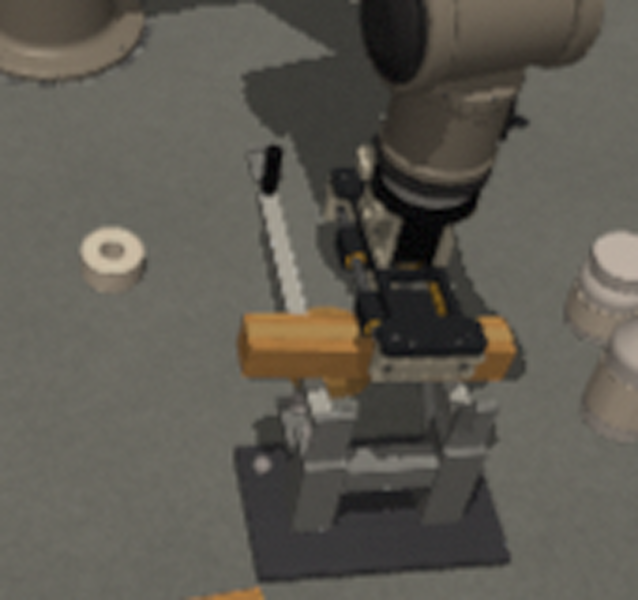

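Call:
play_rows:
  moves:
    - [[0,-0.001,-0.006,0,-1],[0,0,-0.006,0,-1],[0.004,0,0,0,-1],[0.003,0,0,0,-1],[0.003,0,0,0,-1],[0.002,0,0,0,-1],[0,0,0,0,-1],[0,0,0,0,-1],[0,0,0,0,-1],[0,0,0,0,-1]]

```text
time: 17.35
tool_pos: [0.6453, 0.1858, 0.1489]
tool_rot: [0.944, 1.501, -0.695]
contact_force: [-0.2, 1.0, 0.3]
opening: 0.036
```

```bash
python3 - <<'E'
from h import *
plan([*rk(.09,0),0.146],YAW)
E
```

```text
t 17.35 p [0.6453 0.1858 0.1489] toolx [ 0.054 -0.045 -0.998] yaw_y -0.067 F [-0.2  1.   0.3] open 0.036 q6 0.28
shift [ 0.003  -0.0001  0.0035] turn deg -0.58
```

Call:
play_rows:
  moves:
    - [[0.002,0,0.002,0,-1],[0.001,0,0,0,-1],[0,0,0,0,-1],[0,0,0,0,0.2],[0,0,0,0,0.2],[0,0,0,0,0.2],[0,0,0,0,0.2],[0,0,0,0,0.2],[0,0,0,0,0.2],[0,0,0,0,0.2]]

```text
time: 18.35
tool_pos: [0.6459, 0.183, 0.1459]
tool_rot: [0.949, 1.5, -0.69]
contact_force: [-0.5, 0.5, -0.2]
opening: 0.0552
```

Call:
play_rows:
  moves:
    - [[-0.01,0,0,0,0.2],[-0.015,0,0,0,0.2],[-0.02,0,0,0,0.2],[-0.02,0,0,0,0.2],[-0.02,0,0,0,0.2],[-0.01,0,0,0,0.5],[0,0,0,0,1],[0,0,0,0,1],[0,0,0,0,1],[0,0,0,0,1]]

```text
time: 19.35
tool_pos: [0.6397, 0.1875, 0.2459]
tool_rot: [0.935, 1.501, -0.704]
contact_force: [-0.5, -0.5, 0.5]
opening: 0.0896
```

```bash
python3 - <<'E'
from h import *
plan([0.676,-0.1847,0.24],-.058+np.pi/2)
snap('wrist','w7.png')
snap('top','t7.png')
snap('scene','s7.png')
im=cv2.imread('pics/s7.png')[105:265,230:400]; cv2.imwrite('pics/s7z.png',cv2.resize(im,(638,600),interpolation=cv2.INTER_CUBIC))
print(robot.spot_in('top','carton_a'))
E
```

```text
t 19.35 p [0.6397 0.1875 0.2459] toolx [ 0.054 -0.045 -0.998] yaw_y -0.067 F [-0.5 -0.5  0.5] open 0.0896 q6 0.27
shift [0.0248 0.0608 0.3682] turn deg 89.48
[{'point': [291.7, 169.1], 'score': 0.81}, {'point': [211.8, 169.0], 'score': 0.79}, {'point': [327.6, 215.4], 'score': 0.72}]
```

View pics/w7.png

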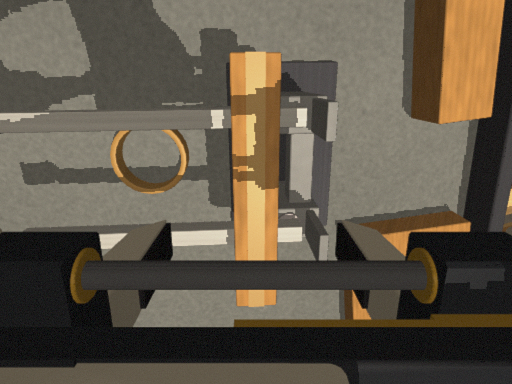

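View pics/s7z.png

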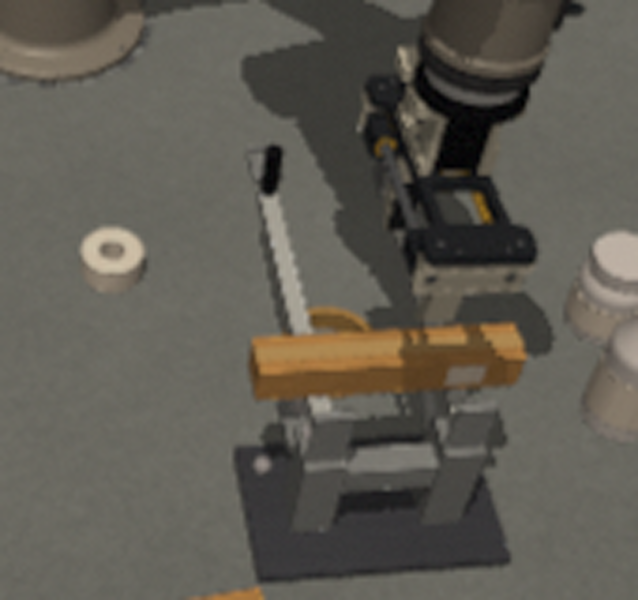

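Call:
play_rows:
  moves:
    - [[0,0.004,0.037,0,1],[0,0.006,0.037,0,1],[0,0.006,0.037,0,1],[0,0.006,0.037,0,1],[0,0.006,0.037,0,1],[0,0.006,0.037,0,1],[0,0.006,0.037,0,1],[0,0.006,0.037,0,1],[0,0.006,0.037,0,1],[0,0.006,0.037,0,1]]

```text
time: 20.55
tool_pos: [0.6735, -0.1926, 0.2627]
tool_rot: [0.936, 1.504, -0.693]
contact_force: [0.6, -0.1, -0.2]
opening: 0.0921
```

Call:
play_rows:
  moves:
    - [[0,0,0,8.5,1],[0,0,0,8.5,1],[0,0,0,8.5,1],[0,0,0,8.5,1],[0,0,0,8.5,1],[0,0,0,8.5,1],[0,0,0,8.5,1],[0,0,0,8.5,1],[0,0,0,8.5,1],[0,0,0,8.5,1]]

```text
time: 21.55
tool_pos: [0.6723, -0.2017, 0.2585]
tool_rot: [2.385, 1.507, -0.749]
contact_force: [0.3, -0.1, -0.6]
opening: 0.0917
```

```bash
python3 - <<'E'
from h import *
plan([0.676,-0.1847,0.1],-.058+np.pi/2)
snap('wrist','w8.png')
E
```

```text
t 21.55 p [ 0.6723 -0.2017  0.2585] toolx [ 0.047 -0.043 -0.998] yaw_y -1.564 F [ 0.3 -0.1 -0.6] open 0.0917 q6 1.17
shift [ 0.1576 -0.0239  0.0034] turn deg 3.7
```

View pics/w8.png

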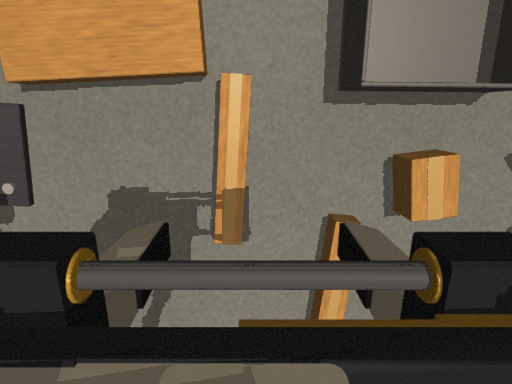

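```bash
python3 - <<'E'
from h import *
q=unproj('wrist',[[236,73],[230,243]],.036); e=q[0]-q[1]; print(q.round(4),q.mean(0).round(4),np.linalg.norm(e),np.arctan2(e[1],e[0]))
plan([0.676,-0.1847,0.06],-.06+np.pi/2)
E
```

```text
[[ 0.781  -0.1916  0.036 ]
 [ 0.5727 -0.181   0.036 ]] [ 0.6768 -0.1863  0.036 ] 0.20859255428106693 -0.05078873226649434
t 21.6 p [ 0.6722 -0.2017  0.2584] toolx [ 0.047 -0.043 -0.998] yaw_y -1.572 F [-0.6 -0.5 -0.4] open 0.0918 q6 1.18
shift [ 0.1974 -0.0256  0.0054] turn deg 3.38
```

Call:
play_rows:
  moves:
    - [[0.01,-0.012,0.002,3,1],[0.02,-0.012,0.002,0,1],[0.03,0,0.001,0,1],[0.04,0,0.001,0,1],[0.04,0,0.001,0,1],[0.03,0,0,0,1],[0.02,0,0,0,1],[0.005,0,0,0,1],[0,0,0,0,1],[0,0,0,0,1]]

```text
time: 22.6
tool_pos: [0.6768, -0.186, 0.0573]
tool_rot: [2.445, 1.503, -0.725]
contact_force: [-0.0, 0.1, -0.0]
opening: 0.0917
```

```bash
python3 - <<'E'
from h import *
plan([0.6765,-0.1858,0.010],-.055+np.pi/2)
E
```

```text
t 22.6 p [ 0.6768 -0.186   0.0573] toolx [ 0.051 -0.045 -0.998] yaw_y -1.6 F [-0.   0.1 -0. ] open 0.0917 q6 1.25
shift [ 0.0472 -0.0023  0.0028] turn deg 1.47
```

Call:
play_rows:
  moves:
    - [[0.012,-0.002,0.003,1.5,1],[0.015,0,0,0,1],[0.015,0,0,0,1],[0.006,0,0,0,1],[0,0,0,0,0.5],[0,0,0,0,0],[0,0,0,0,0],[0,0,0,0,0],[0,0,0,0,0],[0,0,0,0,0]]

```text
time: 23.6
tool_pos: [0.6789, -0.187, 0.0098]
tool_rot: [2.509, 1.496, -0.688]
contact_force: [-0.8, -0.4, -0.9]
opening: 0.0485
```

```bash
python3 - <<'E'
from h import *
plan([0.6765,-0.1858,0.010],-.055+np.pi/2)
E
```

```text
t 23.6 p [ 0.6789 -0.187   0.0098] toolx [ 0.058 -0.048 -0.997] yaw_y -1.628 F [-0.8 -0.4 -0.9] open 0.0485 q6 1.28
shift [-0.0004 -0.001   0.0024] turn deg -0.1
```

Call:
play_rows:
  moves:
    - [[0,-0.001,0.002,0,-1],[0,0,0,0,-1],[0,0,0,0,-1],[0,0,0,0,-1],[0,0,0,0,-1],[0,0,0,0,-1],[-0.01,0,0,0,-1],[-0.02,0,0,0,-1],[-0.025,0,0,0,-1],[-0.025,0,0,0,-1]]

```text
time: 24.6
tool_pos: [0.6688, -0.1807, 0.0879]
tool_rot: [2.456, 1.506, -0.741]
contact_force: [1.4, -0.2, -1.7]
opening: 0.0364
```

Call:
play_rows:
  moves:
    - [[-0.025,0,0,0,-1],[-0.025,0,0,0,-1],[-0.025,0,0,0,-1],[-0.025,0,0,0,-1],[-0.025,0,0,0,-1],[-0.025,0,0,0,-1],[-0.015,0,0,0,-1],[0,0,0,0,-1],[0,0,0,0,-1],[0,0,0,0,-1]]

```text
time: 25.6
tool_pos: [0.6589, -0.1724, 0.2675]
tool_rot: [2.487, 1.5, -0.71]
contact_force: [0.7, 0.1, -1.5]
opening: 0.0362
```

```bash
python3 - <<'E'
from h import *
plan([*rk(.02,0),0.25],YAW)
snap('wrist','w9.png')
E
```

```text
t 25.6 p [ 0.6589 -0.1724  0.2675] toolx [ 0.053 -0.046 -0.998] yaw_y -1.627 F [ 0.7  0.1 -1.5] open 0.0362 q6 1.27
shift [-0.0035 -0.3537  0.1039] turn deg -89.97
```

View pics/w9.png

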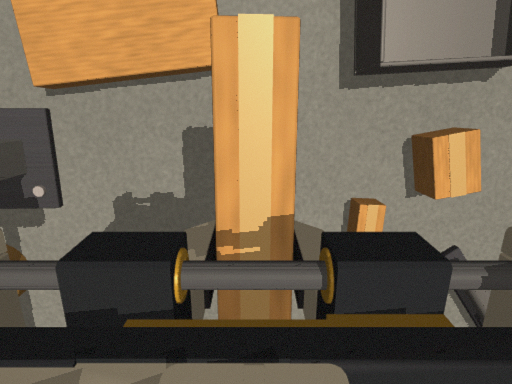

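Call:
play_rows:
  moves:
    - [[0,0,0,-8.5,-1],[0,0,0,-8.5,-1],[0,0,0,-8.5,-1],[0,0,0,-8.5,-1],[0,0,0,-8.5,-1],[0,0,0,-8.5,-1],[0,0,0,-8.5,-1],[0,0,0,-8.5,-1],[0,0,0,-8.5,-1],[0,0,0,-8.5,-1]]

```text
time: 26.65
tool_pos: [0.6548, -0.1713, 0.2518]
tool_rot: [0.799, 1.523, -0.894]
contact_force: [-0.7, 1.3, -2.0]
opening: 0.0365
```

```bash
python3 - <<'E'
from h import *
plan([*rk(.02,0),0.25],YAW)
E
```

```text
t 26.65 p [ 0.6548 -0.1713  0.2518] toolx [ 0.03  -0.037 -0.999] yaw_y -0.121 F [-0.7  1.3 -2. ] open 0.0365 q6 -0.23
shift [-0.0138 -0.1223 -0.345 ] turn deg -3.69
```

Call:
play_rows:
  moves:
    - [[-0.001,-0.014,-0.039,0,-1],[-0.001,-0.014,-0.039,0,-1],[-0.001,-0.014,-0.039,0,-1],[-0.001,-0.014,-0.039,0,-1],[-0.001,-0.014,-0.039,0,-1],[-0.001,-0.014,-0.039,0,-1],[-0.001,-0.014,-0.038,0,-1],[-0.001,-0.014,-0.038,0,-1],[0,0,-0.02,0,-1],[0,0,0,-3.7,-1]]

```text
time: 27.65
tool_pos: [0.5748, 0.1806, 0.2309]
tool_rot: [0.258, 1.534, -1.367]
contact_force: [1.1, -0.2, -3.0]
opening: 0.0359
```

```bash
python3 - <<'E'
from h import *
plan([*rk(.02,0),0.16],YAW)
E
```

```text
t 27.65 p [0.5748 0.1806 0.2309] toolx [ 0.007 -0.036 -0.999] yaw_y -0.055 F [ 1.1 -0.2 -3. ] open 0.0359 q6 0.26
shift [ 0.0706 -0.0006 -0.0081] turn deg 0.13
```

Call:
play_rows:
  moves:
    - [[0.01,-0.001,-0.004,0,-1],[0.015,0,-0.004,0,-1],[0.015,0,-0.002,0,-1],[0.015,0,0,0,-1],[0.01,0,0,0,-1],[0.006,0,0,0,-1],[0.003,0,0,0,-1],[0,0,0,0,-1],[0,0,0,0,-1],[0,0,0,0,-1]]

```text
time: 28.65
tool_pos: [0.5723, 0.1876, 0.1465]
tool_rot: [0.044, 1.534, -1.591]
contact_force: [-0.4, -0.4, -1.6]
opening: 0.0362
```

```bash
python3 - <<'E'
from h import *
plan([*rk(.02,0),0.142],YAW)
snap('scene','s10.png')
im=cv2.imread('pics/s10.png')[105:265,230:400]; cv2.imwrite('pics/s10z.png',cv2.resize(im,(638,600),interpolation=cv2.INTER_CUBIC))
E
```

```text
t 28.65 p [0.5723 0.1876 0.1465] toolx [-0.001 -0.037 -0.999] yaw_y -0.064 F [-0.4 -0.4 -1.6] open 0.0362 q6 0.29
shift [0.0046 0.0029 0.0011] turn deg -0.41
```

View pics/s10z.png

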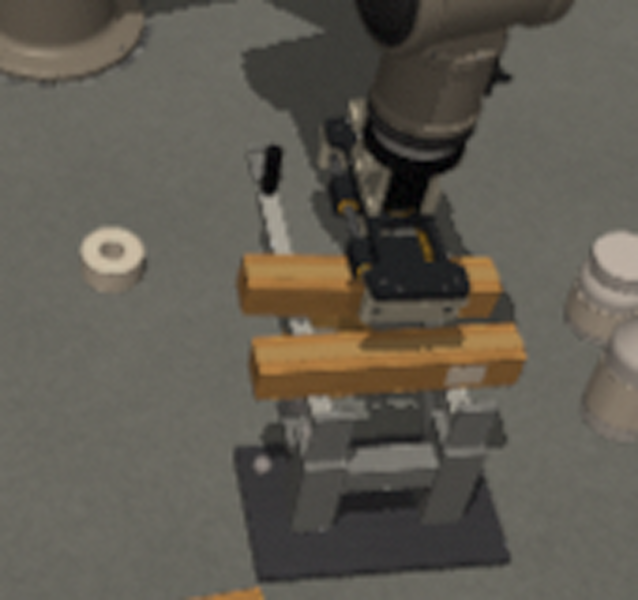

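Call:
play_rows:
  moves:
    - [[0.002,0.003,0,0,-1],[0.003,0,0,0,-1],[0.002,0,0,0,-1],[0,0,0,0,-1],[0,0,0,0,0.15],[0,0,0,0,0.15],[0,0,0,0,0.15],[0,0,0,0,0.15],[0,0,0,0,0.15],[0,0,0,0,0.15]]

```text
time: 29.7
tool_pos: [0.5767, 0.1873, 0.141]
tool_rot: [0.154, 1.534, -1.481]
contact_force: [-0.6, -0.0, -0.3]
opening: 0.0525
```

```bash
python3 - <<'E'
from h import *
plan([*rk(.02,0),0.142],YAW)
E
```

```text
t 29.7 p [0.5767 0.1873 0.141 ] toolx [ 0.003 -0.037 -0.999] yaw_y -0.064 F [-0.6 -0.  -0.3] open 0.0525 q6 0.29
shift [-0.001  -0.0015  0.0012] turn deg -0.41
```

Lift, then over to the third carton.

Call:
play_rows:
  moves:
    - [[-0.01,0,0,0,0.15],[-0.015,0,0,0,0.15],[-0.02,0,0,0,0.15],[-0.025,0,0,0,0.15],[-0.025,0,0,0,0.5],[-0.015,0,0,0,1],[-0.005,0,0,0,1],[0,0,0,0,1],[0,0,0,0,1],[0,0,0,0,1]]

```text
time: 30.7
tool_pos: [0.5758, 0.1917, 0.2636]
tool_rot: [0.168, 1.534, -1.467]
contact_force: [0.0, -0.5, -0.3]
opening: 0.0912
```

```bash
python3 - <<'E'
from h import *
plan([0.4953,-0.3248,0.25],-.091+np.pi/2)
snap('wrist','w11.png')
snap('top','t11.png')
im=cv2.imread('pics/t11.png')[130:280,110:360]; cv2.imwrite('pics/t11z.png',cv2.resize(im,(800,480),interpolation=cv2.INTER_CUBIC))
E
```

```text
t 30.7 p [0.5758 0.1917 0.2636] toolx [ 0.004 -0.036 -0.999] yaw_y -0.064 F [ 0.  -0.5 -0.3] open 0.0912 q6 0.28
shift [ 0.0321 -0.0473  0.5198] turn deg -88.46
```

View pics/w11.png

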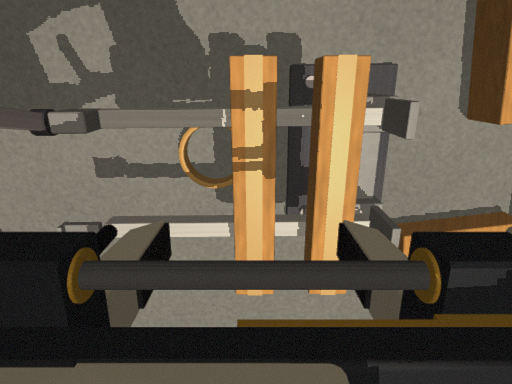

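View pics/t11z.png

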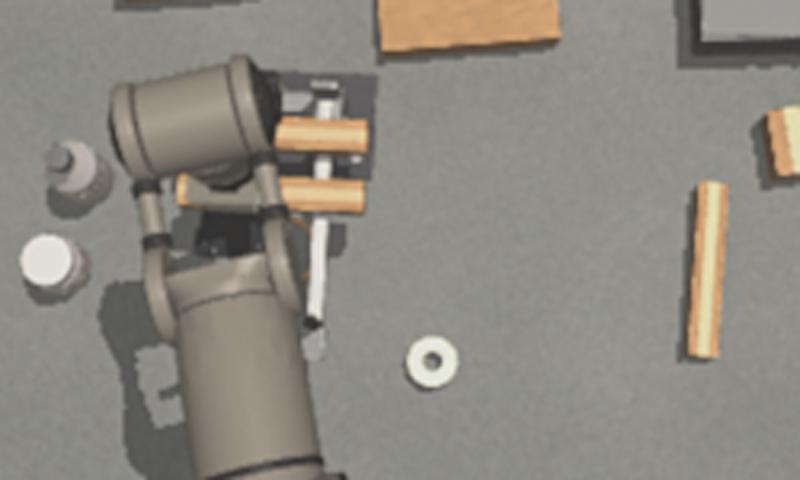

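Call:
play_rows:
  moves:
    - [[0,-0.004,0.045,0,1],[0,-0.004,0.045,0,1],[0,-0.004,0.045,0,1],[0,-0.004,0.045,0,1],[0,-0.004,0.045,0,1],[0,-0.004,0.045,0,1],[0,-0.004,0.045,0,1],[0,-0.004,0.045,0,1],[0,-0.004,0.045,0,1],[0,-0.004,0.045,0,1]]

```text
time: 31.8
tool_pos: [0.5042, -0.2646, 0.2725]
tool_rot: [-0.143, 1.537, -1.767]
contact_force: [1.3, 0.9, 0.6]
opening: 0.0922
```

Call:
play_rows:
  moves:
    - [[0,-0.003,0.035,0,1],[0,0,0,8.5,1],[0,0,0,8.5,1],[0,0,0,8.5,1],[0,0,0,8.5,1],[0,0,0,8.5,1],[0,0,0,8.5,1],[0,0,0,8.5,1],[0,0,0,8.5,1],[0,0,0,8.5,1]]

```text
time: 32.8
tool_pos: [0.4941, -0.3084, 0.2653]
tool_rot: [0.797, 1.539, -2.183]
contact_force: [-0.1, -0.6, -0.7]
opening: 0.0922
```

```bash
python3 - <<'E'
from h import *
plan([0.4953,-0.3248,0.08],-.091+np.pi/2)
snap('wrist','w12.png')
E
```

```text
t 32.8 p [ 0.4941 -0.3084  0.2653] toolx [-0.018 -0.026 -0.999] yaw_y -1.409 F [-0.1 -0.6 -0.7] open 0.0922 q6 0.74
shift [ 0.1857  0.0121 -0.0027] turn deg 14.49
```

View pics/w12.png

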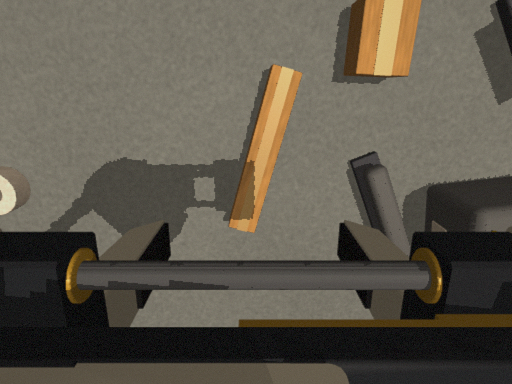

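```bash
python3 - <<'E'
from h import *
q=unproj('wrist',[[287,69],[243,228]],.036); e=q[0]-q[1]; print(q.round(4),q.mean(0).round(4),np.linalg.norm(e),np.arctan2(e[1],e[0]))
m=q.mean(0)
plan([m[0],m[1],0.06],np.arctan2(e[1],e[0])+np.pi/2)
E
```

```text
[[ 0.5973 -0.3364  0.036 ]
 [ 0.3936 -0.3153  0.036 ]] [ 0.4955 -0.3259  0.036 ] 0.20469074179569102 -0.10308061483481507
t 32.85 p [ 0.4941 -0.3084  0.2652] toolx [-0.018 -0.026 -0.999] yaw_y -1.417 F [ 0.3  0.8 -0.3] open 0.0918 q6 0.75
shift [ 0.2056  0.0128 -0.0033] turn deg 14.74
```

Call:
play_rows:
  moves:
    - [[0.01,0.006,-0.001,0,1],[0.02,0.006,0,0,1],[0,0,0,7,1],[0,0,0,7,1],[0.04,0,0,0,1],[0.04,0,0,0,1],[0.04,0,0,0,1],[0.03,0,0,0,1],[0.02,0,0,0,1],[0,0,0,0,1]]

```text
time: 33.85
tool_pos: [0.491, -0.3277, 0.0493]
tool_rot: [0.824, 1.538, -2.382]
contact_force: [0.3, -0.2, 0.1]
opening: 0.0917
```

```bash
python3 - <<'E'
from h import *
plan([0.4955,-0.3255,0.010],-.098+np.pi/2)
snap('wrist','w13.png')
E
```

```text
t 33.85 p [ 0.491  -0.3277  0.0493] toolx [-0.023 -0.022 -0.999] yaw_y -1.634 F [ 0.3 -0.2  0.1] open 0.0917 q6 0.96
shift [ 0.0392 -0.0034 -0.0052] turn deg 1.97
```

View pics/w13.png

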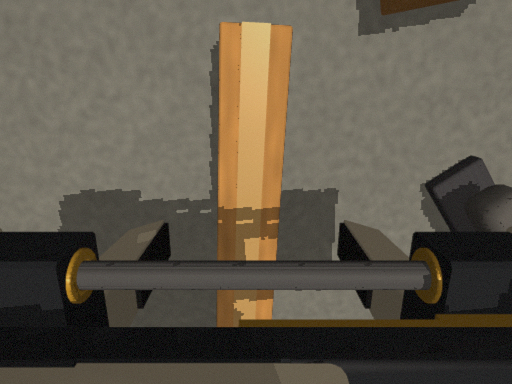

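Call:
play_rows:
  moves:
    - [[0.01,-0.003,-0.005,2,1],[0.015,0,0,0,1],[0.012,0,0,0,1],[0.003,0,0,0,1],[0,0,0,0,0.5],[0,0,0,0,0],[0,0,0,0,0],[0,0,0,0,0],[0,0,0,0,0],[0,0,0,0,0]]

```text
time: 34.9
tool_pos: [0.5005, -0.3307, 0.0172]
tool_rot: [1.337, 1.536, -1.898]
contact_force: [-0.5, -0.3, 0.1]
opening: 0.0487
```

```bash
python3 - <<'E'
from h import *
plan([0.4955,-0.3255,0.010],-.098+np.pi/2)
E
```

```text
t 34.9 p [ 0.5005 -0.3307  0.0172] toolx [-0.011 -0.033 -0.999] yaw_y -1.664 F [-0.5 -0.3  0.1] open 0.0487 q6 1.0
shift [ 0.0071 -0.0049  0.0054] turn deg 0.29
```

Call:
play_rows:
  moves:
    - [[0.003,-0.004,0.005,0,0],[0.004,0,0,0,0],[0,0,0,0,-1],[0,0,0,0,-1],[0,0,0,0,-1],[0,0,0,0,-1],[0,0,0,0,-1],[0,0,0,0,-1],[-0.01,0,0,0,-1],[-0.02,0,0,0,-1]]

```text
time: 35.9
tool_pos: [0.4939, -0.3235, 0.0378]
tool_rot: [1.134, 1.538, -2.101]
contact_force: [0.7, -0.1, -1.5]
opening: 0.0359
```

Call:
play_rows:
  moves:
    - [[-0.025,0,0,0,-1],[-0.03,0,0,0,-1],[-0.03,0,0,0,-1],[-0.03,0,0,0,-1],[-0.03,0,0,0,-1],[-0.03,0,0,0,-1],[-0.03,0,0,0,-1],[-0.01,0,0,0,-1],[0,0,0,0,-1],[0,0,0,0,-1]]

```text
time: 36.9
tool_pos: [0.4965, -0.3163, 0.2665]
tool_rot: [1.236, 1.537, -1.998]
contact_force: [0.8, -0.4, -1.2]
opening: 0.0361
```

```bash
python3 - <<'E'
from h import *
plan([*rk(-.05,0),0.25],YAW)
E
```

```text
t 36.9 p [ 0.4965 -0.3163  0.2665] toolx [-0.014 -0.03  -0.999] yaw_y -1.663 F [ 0.8 -0.4 -1.2] open 0.0361 q6 0.99
shift [ 0.001  -0.5054  0.0379] turn deg 87.98
```

Call:
play_rows:
  moves:
    - [[0,0,0,-8.5,-1],[0,0,0,-8.5,-1],[0,0,0,-8.5,-1],[0,0,0,-8.5,-1],[0,0,0,-8.5,-1],[0,0,0,-8.5,-1],[0,0,0,-8.5,-1],[0,0,0,-8.5,-1],[0,0,0,-8.5,-1],[0,0,0,-8.5,-1]]

```text
time: 37.9
tool_pos: [0.4898, -0.3119, 0.244]
tool_rot: [-1.246, 1.527, -2.977]
contact_force: [0.3, -0.4, -1.0]
opening: 0.0363
```

```bash
python3 - <<'E'
from h import *
plan([*rk(-.05,0),0.25],YAW)
E
```

```text
t 37.9 p [ 0.4898 -0.3119  0.244 ] toolx [-0.043 -0.007 -0.999] yaw_y -0.16 F [ 0.3 -0.4 -1. ] open 0.0363 q6 -0.52
shift [-0.0103 -0.0649 -0.498 ] turn deg -5.9
```

Call:
play_rows:
  moves:
    - [[0,0,0,-6,-1],[-0.001,-0.001,-0.045,0,-1],[-0.001,-0.001,-0.046,0,-1],[-0.001,-0.001,-0.046,0,-1],[-0.001,-0.001,-0.046,0,-1],[-0.001,-0.001,-0.046,0,-1],[-0.001,-0.001,-0.046,0,-1],[-0.001,-0.001,-0.046,0,-1],[-0.001,-0.001,-0.046,0,-1],[-0.001,-0.001,-0.046,0,-1]]

```text
time: 38.9
tool_pos: [0.4929, 0.1117, 0.2309]
tool_rot: [-1.565, 1.494, 3.089]
contact_force: [0.4, 0.0, -2.5]
opening: 0.0363
```

```bash
python3 - <<'E'
from h import *
plan([*rk(-.05,0),0.23],YAW)
E
```

```text
t 38.9 p [0.4929 0.1117 0.2309] toolx [-0.076  0.004 -0.997] yaw_y -0.057 F [ 0.4  0.  -2.5] open 0.0363 q6 0.12
shift [ 0.0002  0.0079 -0.0791] turn deg -0.03
```

Call:
play_rows:
  moves:
    - [[0,0.004,-0.04,0,-1],[0,0.004,-0.038,0,-1],[0,0,0,0,-1],[0.015,0,0,0,-1],[0.015,0,0,0,-1],[0.015,0,0,0,-1],[0.01,0,0,0,-1],[0.008,0,0,0,-1],[0,0,0,0,-1],[0,0,0,0,-1]]

```text
time: 39.9
tool_pos: [0.4918, 0.1949, 0.1509]
tool_rot: [-1.502, 1.47, -3.123]
contact_force: [1.3, 0.1, -2.7]
opening: 0.0362
```

```bash
python3 - <<'E'
from h import *
plan([*rk(-.05,0),0.148],YAW)
snap('scene','s14.png')
im=cv2.imread('pics/s14.png')[95:265,230:400]; cv2.imwrite('pics/s14z.png',cv2.resize(im,(600,600),interpolation=cv2.INTER_CUBIC))
snap('wrist','w14.png')
E
```

```text
t 39.9 p [0.4918 0.1949 0.1509] toolx [-0.1   -0.002 -0.995] yaw_y -0.05 F [ 1.3  0.1 -2.7] open 0.0362 q6 0.26
shift [0.0015 0.014  0.0041] turn deg 0.38
```

View pics/s14z.png

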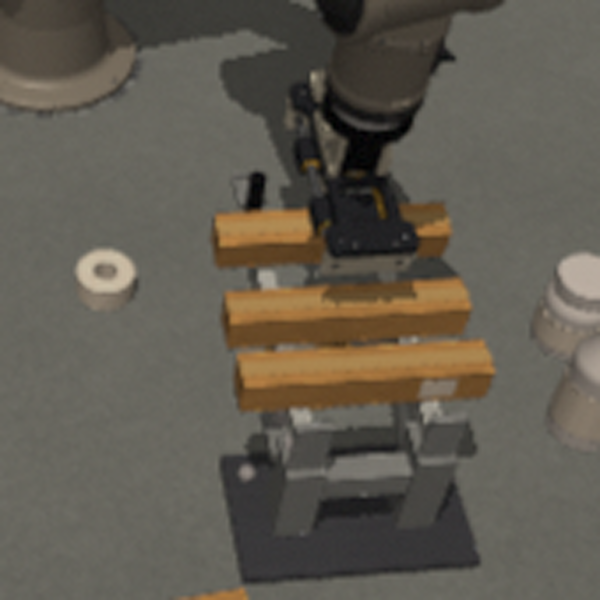

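View pics/w14.png

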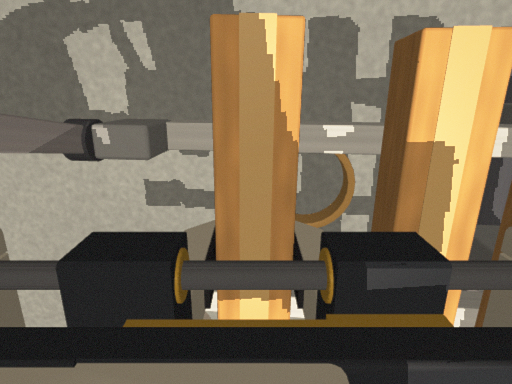

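Call:
play_rows:
  moves:
    - [[0,0.008,0.004,0,-1],[0.002,0.004,0,0,-1],[0.003,0,0,0,-1],[0.002,0,0,0,-1],[0,0,0,0,-1],[0,0,0,0,0.15],[0,0,0,0,0.15],[0,0,0,0,0.15],[0,0,0,0,0.15],[0,0,0,0,0.15]]

```text
time: 41.0
tool_pos: [0.5055, 0.1904, 0.1449]
tool_rot: [-1.516, 1.476, -3.136]
contact_force: [-0.4, -1.1, 0.3]
opening: 0.0524
```

```bash
python3 - <<'E'
from h import *
plan([*rk(-.05,0),0.148],YAW)
snap('scene','s15.png')
im=cv2.imread('pics/s15.png')[95:265,230:400]; cv2.imwrite('pics/s15z.png',cv2.resize(im,(600,600),interpolation=cv2.INTER_CUBIC))
E
```

```text
t 41.0 p [0.5055 0.1904 0.1449] toolx [-0.094 -0.001 -0.996] yaw_y -0.05 F [-0.4 -1.1  0.3] open 0.0524 q6 0.25
shift [-0.0031 -0.0005  0.0003] turn deg 0.4
```

View pics/s15z.png

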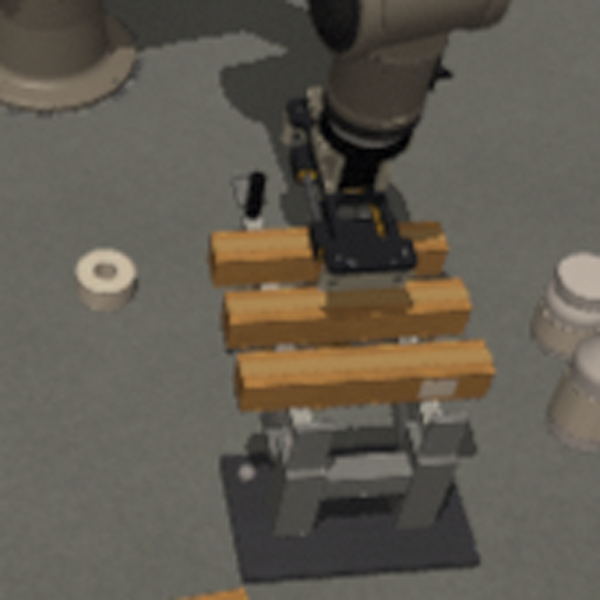

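Call:
play_rows:
  moves:
    - [[-0.005,0,0,0,0.2],[-0.01,0,0,0,0.2],[-0.015,0,0,0,0.2],[-0.02,0,0,0,0.2],[-0.025,0,0,0,0.2],[-0.03,0,0,0,0.0],[-0.025,0,0,0,0],[-0.01,0,0,0,0],[0,0,0,0,0],[0,0,0,0,0]]

```text
time: 42.05
tool_pos: [0.5191, 0.1904, 0.2945]
tool_rot: [-1.521, 1.479, -3.141]
contact_force: [0.5, -0.4, 0.3]
opening: 0.0456
```

```bash
python3 - <<'E'
from h import *
plan([*rk(-.05,0),0.28],YAW)
snap('wrist','w16.png')
snap('scene','s16.png')
im=cv2.imread('pics/s16.png')[85:265,220:420]; cv2.imwrite('pics/s16z.png',cv2.resize(im,(667,600),interpolation=cv2.INTER_CUBIC))
E
```

```text
t 42.05 p [0.5191 0.1904 0.2945] toolx [-0.092 -0.    -0.996] yaw_y -0.05 F [ 0.5 -0.4  0.3] open 0.0456 q6 0.25
shift [ 0.0157 -0.0124  0.0008] turn deg 0.41
```

View pics/s16z.png

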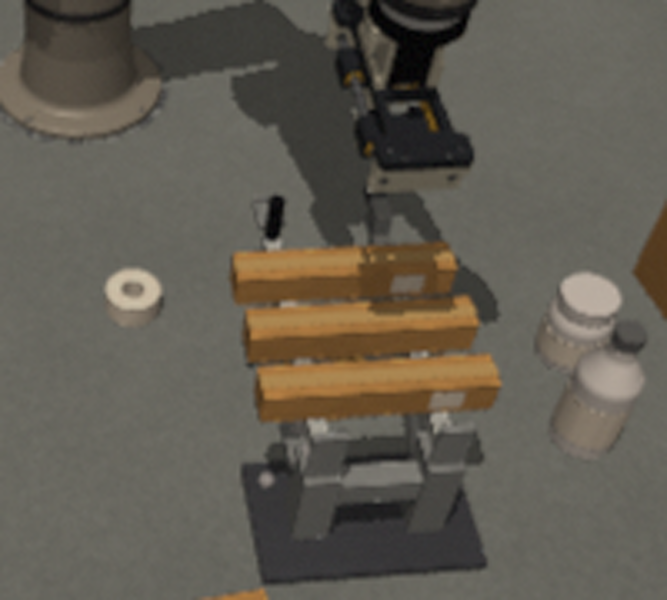

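View pics/w16.png

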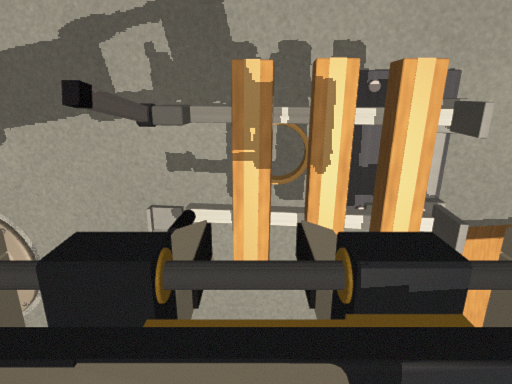

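```bash
python3 - <<'E'
from h import *
q=unproj('wrist',[[252,60],[251,262],[335,59],[413,59]],.166)
c,s=np.cos(YAW),np.sin(YAW); 
for a in q: d=a[:2]-O; print(np.round([c*d[0]+s*d[1],-s*d[0]+c*d[1]],4))
plan([0.406,0.33,0.29],YAW)
E
```

```text
[-0.0504  0.1029]
[-0.0503 -0.0874]
[0.0179 0.1036]
[0.0795 0.1035]
t 42.15 p [0.5189 0.1903 0.2939] toolx [-0.093 -0.    -0.996] yaw_y -0.05 F [ 0.5 -0.   0.6] open 0.046 q6 0.25
shift [ 0.0144 -0.1189 -0.134 ] turn deg 0.4
```

Call:
play_rows:
  moves:
    - [[0,0,-0.034,0,-1],[0,0,-0.036,0,-1],[0,0,-0.036,0,-1],[0,0,-0.034,0,-1],[0,-0.02,0,0,-1],[0,-0.03,0,0,-1],[0,-0.03,0,0,-1],[0,-0.03,0,0,-1],[0,-0.01,0,0,-1],[0,0,0,0,-1]]

```text
time: 43.15
tool_pos: [0.3994, 0.34, 0.2895]
tool_rot: [-1.411, 1.451, -3.034]
contact_force: [0.2, -0.2, 0.9]
opening: 0.0001
```

```bash
python3 - <<'E'
from h import *
plan([0.406,0.32,0.21],YAW)
snap('top','t17.png')
im=cv2.imread('pics/t17.png')[130:280,110:360]; cv2.imwrite('pics/t17z.png',cv2.resize(im,(800,480),interpolation=cv2.INTER_CUBIC))
snap('scene','s17.png')
im=cv2.imread('pics/s17.png')[55:235,240:440]; cv2.imwrite('pics/s17z.png',cv2.resize(im,(667,600),interpolation=cv2.INTER_CUBIC))
E
```

```text
t 43.15 p [0.3994 0.34   0.2895] toolx [-0.118 -0.013 -0.993] yaw_y -0.053 F [ 0.2 -0.2  0.9] open 0.0001 q6 0.58
shift [0.0784 0.017  0.0181] turn deg 0.2
```

View pics/t17z.png

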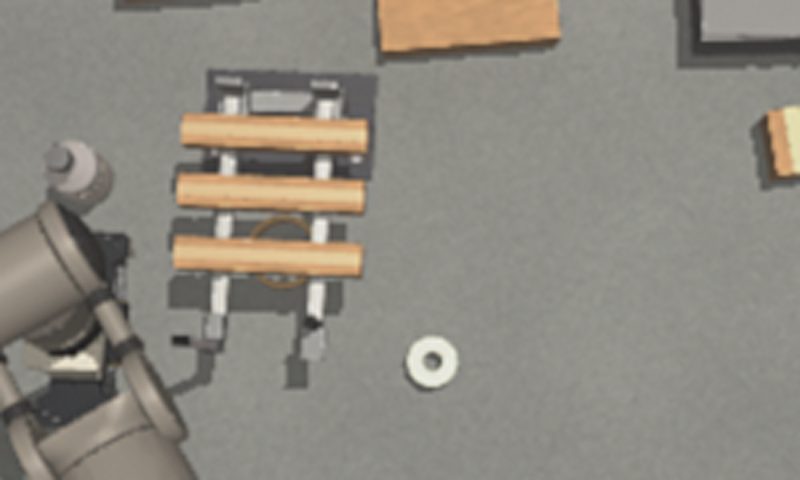

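View pics/s17z.png

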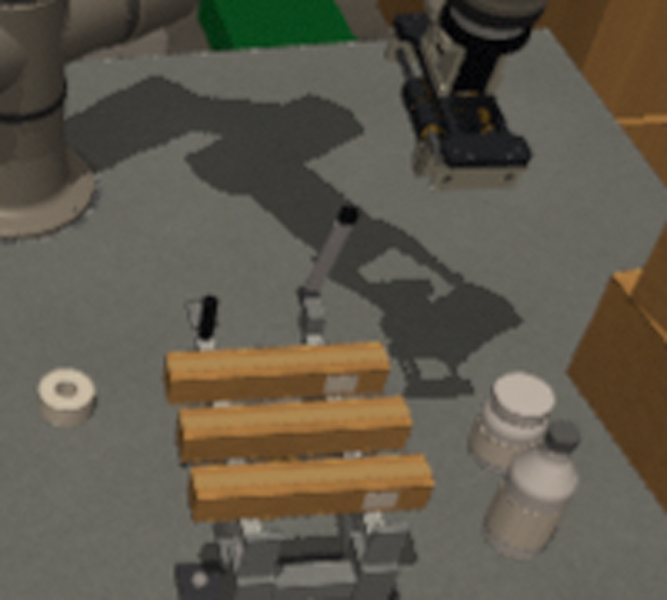

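Call:
play_rows:
  moves:
    - [[0,0.008,0,0,-1],[0.015,0.003,0,0,-1],[0.02,0.002,0,0,-1],[0.02,0.002,0,0,-1],[0.015,0.002,0,0,-1],[0.007,0,0,0,-1],[0,0,0,0,-1],[0,0,0,0,-1],[0,0,0,0,-1],[0,0,0,0,-1]]

```text
time: 44.25
tool_pos: [0.4219, 0.3359, 0.2057]
tool_rot: [-1.407, 1.456, -3.04]
contact_force: [-0.5, 0.3, -0.3]
opening: 0.0006
```

```bash
python3 - <<'E'
from h import *
plan([0.406,0.30,0.21],YAW)
snap('wrist','w18.png')
E
```

```text
t 44.25 p [0.4219 0.3359 0.2057] toolx [-0.114 -0.012 -0.993] yaw_y -0.064 F [-0.5  0.3 -0.3] open 0.0006 q6 0.55
shift [-0.002  -0.014   0.0369] turn deg -0.38
```

View pics/w18.png

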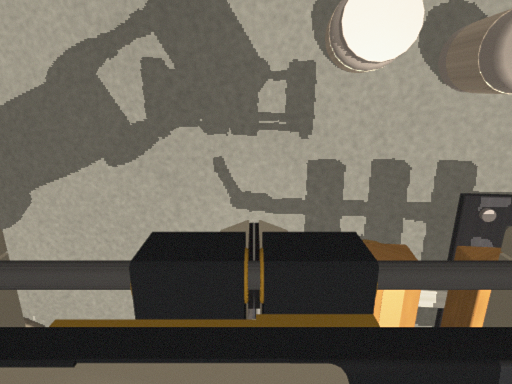

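Call:
play_rows:
  moves:
    - [[0,-0.008,0.018,0,-1],[0,-0.007,0.018,0,-1],[-0.002,0,0.016,0,-1],[-0.002,0,0.016,0,-1],[-0.002,0,0.014,0,-1],[-0.003,0,0.013,0,-1],[0,0,0,0,-1],[0,0,0,0,-1],[0,0,0,0,-1],[0,0,0,0,-1]]

```text
time: 45.3
tool_pos: [0.4037, 0.2387, 0.2215]
tool_rot: [-1.441, 1.462, -3.074]
contact_force: [0.3, 1.2, 0.3]
opening: 0.0005
```

```bash
python3 - <<'E'
from h import *
plan([0.404,0.24,0.215],YAW)
snap('scene','s19.png')
im=cv2.imread('pics/s19.png')[55:235,240:440]; cv2.imwrite('pics/s19z.png',cv2.resize(im,(667,600),interpolation=cv2.INTER_CUBIC))
E
```

```text
t 45.3 p [0.4037 0.2387 0.2215] toolx [-0.108 -0.007 -0.994] yaw_y -0.063 F [0.3 1.2 0.3] open 0.0005 q6 0.4
shift [ 0.0064  0.0009 -0.0015] turn deg -0.33
```

View pics/s19z.png

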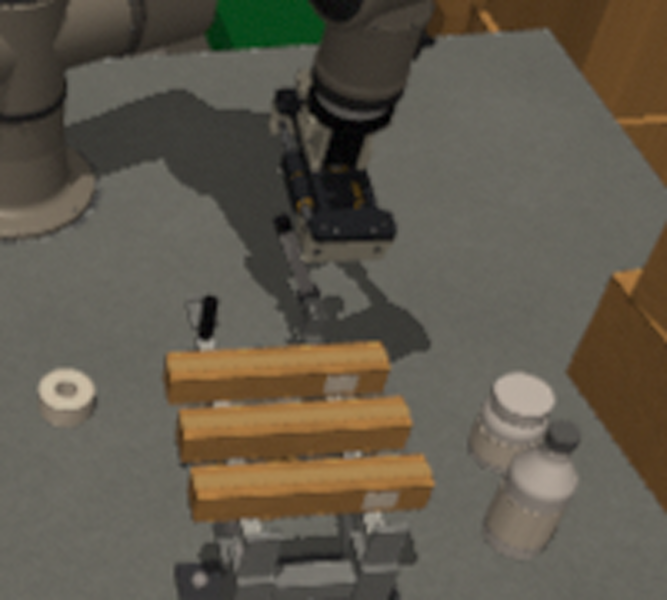

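Call:
play_rows:
  moves:
    - [[0.004,0,0.014,0,-1],[0.008,0,0.014,0,-1],[0.012,0.001,0.01,0,-1],[0.012,0.001,0.009,0,-1],[0.012,0.001,0.006,0,-1],[0.01,0.001,0.003,0,-1],[0.006,0.001,0,0,-1],[0,0,0,0,-1],[0,0,0,0,-1],[0,0,0,0,-1]]

```text
time: 46.35
tool_pos: [0.3987, 0.1785, 0.1577]
tool_rot: [-1.451, 1.467, -3.079]
contact_force: [1.0, 0.3, -0.1]
opening: 0.0006
```

```bash
python3 - <<'E'
from h import *
plan([0.404,0.182,0.157],YAW)
snap('scene','s20.png')
im=cv2.imread('pics/s20.png')[55:235,240:440]; cv2.imwrite('pics/s20z.png',cv2.resize(im,(667,600),interpolation=cv2.INTER_CUBIC))
E
```

```text
t 46.35 p [0.3987 0.1785 0.1577] toolx [-0.103 -0.006 -0.995] yaw_y -0.058 F [ 1.   0.3 -0.1] open 0.0006 q6 0.28
shift [ 0.0001  0.0051 -0.0038] turn deg -0.06
```

View pics/s20z.png

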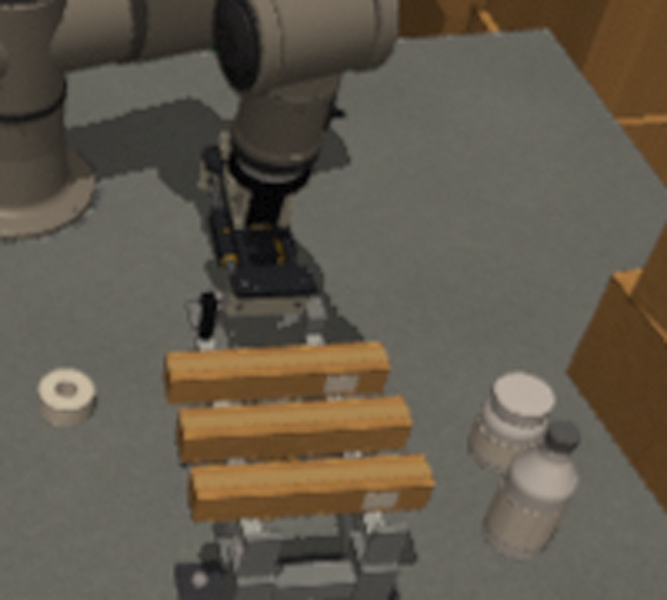

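Call:
play_rows:
  moves:
    - [[0.002,0.004,0,0,-1],[0.002,0,0,0,-1],[0.002,0,0,0,-1],[0.002,0,0,0,-1],[0,0,0,0,-1],[0,0,0,0,-1],[0,0,0,0,-1],[0,0,0,0,-1],[0,0,0,0,-1],[0,0,0,0,-1]]

```text
time: 47.4
tool_pos: [0.3993, 0.1786, 0.1574]
tool_rot: [-1.451, 1.464, -3.077]
contact_force: [-1.1, -0.2, 4.0]
opening: 0.0006
```

```bash
python3 - <<'E'
from h import *
plan([0.404,0.182,0.157],YAW)
E
```

```text
t 47.4 p [0.3993 0.1786 0.1574] toolx [-0.106 -0.007 -0.994] yaw_y -0.055 F [-1.1 -0.2  4. ] open 0.0006 q6 0.28
shift [-0.0001  0.0045 -0.0037] turn deg 0.1
```

Call:
play_rows:
  moves:
    - [[-0.02,0,0,0,-1],[-0.03,0,0,0,-1],[-0.03,0,0,0,-1],[-0.03,0,0,0,-1],[-0.03,0,0,0,-1],[0,0,0.04,0,-1],[0,0,0.045,0,-1],[0,0,0.045,0,-1],[0,0,0.045,0,-1],[0,0,0.04,0,-1]]

```text
time: 48.4
tool_pos: [0.4034, -0.0384, 0.301]
tool_rot: [-1.44, 1.459, -3.056]
contact_force: [1.0, 0.2, -0.0]
opening: 0.0007
```

```bash
python3 - <<'E'
from h import *
plan([0.404,0.182,0.157],YAW)
snap('top','t21.png')
im=cv2.imread('pics/t21.png')[130:280,110:360]; cv2.imwrite('pics/t21z.png',cv2.resize(im,(800,480),interpolation=cv2.INTER_CUBIC))
snap('scene','s21.png')
im=cv2.imread('pics/s21.png')[85:245,240:400]; cv2.imwrite('pics/s21z.png',cv2.resize(im,(600,600),interpolation=cv2.INTER_CUBIC))
print(proj('top',[[*rk(-.15,.055),.15],[*rk(-.15,-.055),.15]]), proj('scene',[[*rk(-.15,.055),.15],[*rk(-.15,-.055),.15]]))
c,s=np.cos(YAW),np.sin(YAW)
for ends in [[(181,132),(367,136)],[(177,190),(364,196)],[(173,251),(362,260)]]:
    px=[(110+(a+.5)/3.2-.5,130+(b+.5)/3.2-.5) for a,b in ends]; q=unproj('top',px,.16)[:,:2]-O
    r=np.c_[c*q[:,0]+s*q[:,1],-s*q[:,0]+c*q[:,1]]; print(r.mean(0).round(4),'ang',np.arctan2(r[0,0]-r[1,0],r[0,1]-r[1,1]).round(3))
E
```

```text
t 48.4 p [ 0.4034 -0.0384  0.301 ] toolx [-0.111 -0.01  -0.994] yaw_y -0.045 F [ 1.   0.2 -0. ] open 0.0007 q6 -0.21
shift [ 0.1409  0.0067 -0.2223] turn deg 0.68
[[176.37711329 237.10703721]
 [206.99706153 238.35511155]] [[332.40913744 143.86350069]
 [300.2195775  145.45932231]]
[ 0.0897 -0.0005] ang -0.018
[ 0.0218 -0.0004] ang -0.008
[-0.0492 -0.001 ] ang 0.007
```

View pics/t21z.png

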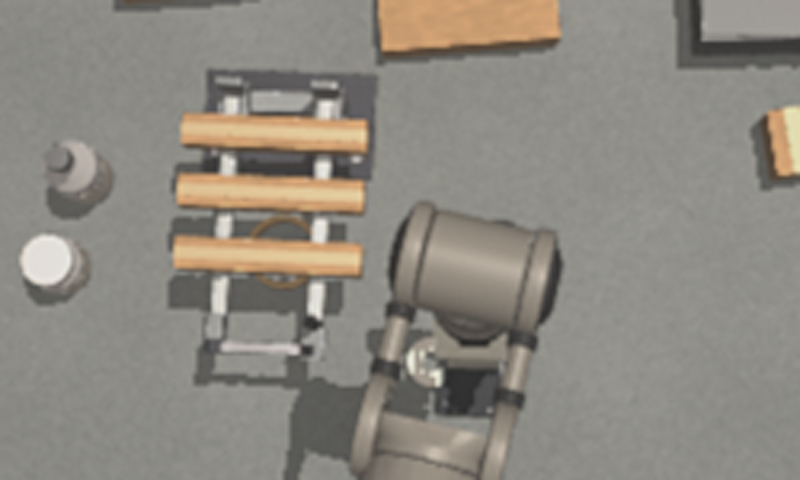

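View pics/s21z.png

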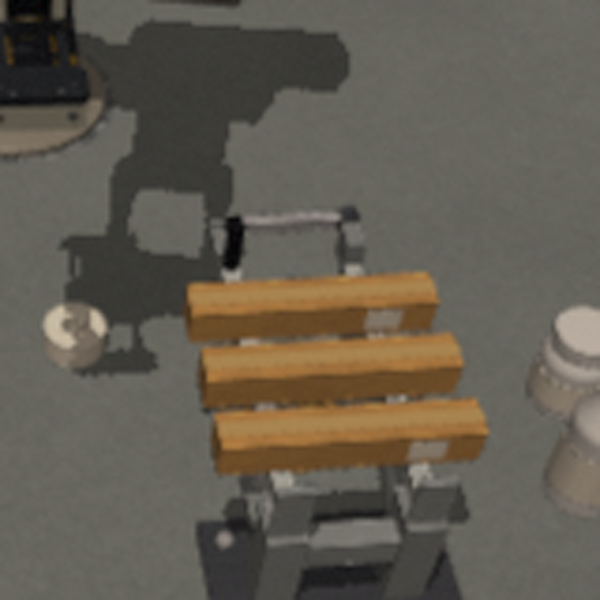

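```bash
python3 - <<'E'
from h import *
print(robot.hand_in())
E
```

```text
the job is handed in; nothing more can be done
None
```

I loaded the rack and handed the job in at about 48 s of the 210 s allowed. The hand-in reported no verdict.

- **Support arm:** I swung it out by its knob. In the top camera image it came out parallel to the fixed arm to within about 0.002 rad, 110 mm away, so close to 1.57 rad. I did not re-measure it after the guard bar went down, but it looked unmoved in the last pictures.
- **Cartons:** Only three were present this time, and all three lie across both arms. Their centres are at about +0.090, +0.022 and -0.049 m along the bed, within 1 mm of midway between the arms and within 0.02 rad of square. These figures come from images taken just before the guard bar was lowered. The last pictures look unchanged.
- **Guard bar:** I pushed it over and down last. At the stop it gave about 4 N of resistance with the fingertip at 157 mm, which matches the expected height of a level bar. The last top and scene pictures show it level from the fixed arm's end to the catch.
- **Clear of the work:** The gripper was raised and clear of the rack at hand-in. I saw no bystander moved in the pictures, though I did not measure this.

One thing was off: the tool drifted to about 0.1 rad of tilt during the run. The third carton was therefore let go slightly rolled, and it settled flat on the arms.

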